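# Ready the stone polisher: hang its splash shield, check its paddle switch

### The job

The battery is off, so get the stone polisher ready for class: first lift the splash shield out of its wooden rack, slip its two keyholes over the two brass studs at the polisher's head end and slide it down until it hangs locked behind the stud heads, and let go of it. Then check the switch: with a finger behind the red lock-off lever, push it forward (towards the polishing pad) without forcing it against its stop and, keeping it forward, squeeze the paddle fully home against the body, hold it there for a good second, then let go so that paddle and lock-off both spring back. Leave the battery pack, stone tray, red cup and jug where they are.

Things in the scene. Friction and masses are not known exactly. Their poses are not given: they have to be found in the camera images.
- stand: Grey steel bench stand, fixed; base 360 x 150 x 12, origin at the centre of its underside. x runs along the polisher's barrel to the head with the yellow pad ('forward'); paddle and pad are on the +y side. At the head end an upright plate (y -25 to 85, top z 176) has its outer face, looking to +x, at x 152; the two studs stand out of that face.
- barrel (a point): Fixed point on the barrel's axis, stand x -20, y 0, z 120. Axes: x forward along the barrel, y out through the paddle (rolled 0.42 rad up from level), z square to both. Barrel 38 across, free all round between clamps 52 across, which end 87 behind and begin 48 ahead of this point. Pad 76 across at x 109, y 49 to 65. All on the polisher may sit up to 10 further forward or back in the clamps.
- studs_mid (a point): Midway between the two brass studs, half-way along their shanks: stand x 156, y 30, z 165; axes as the stand. The studs stand 40 to either side along y and point to +x, away from the upright. Shank 8 across and 8.5 long from the face, then a head 16 across and 5 thick, so the head's front is 13.5 from the upright's face.
- shield_grip (a point): Centre of the black grip bar on top of the loose splash shield (about 0.22 kg). x along the shield's width, y through its thickness, z up. Bar 60 x 12 x 36, to be pinched across its 12 (y). The sheet below is 150 wide (x), 5 thick (y), 160 high, aluminium above, clear with yellow edges below; its top edge is 18 and its bottom edge 178 below this point. Same both ways round.
- shield_slots (a point): On the shield's mid-plane, 48 below shield_grip, midway between the upper ends of its two keyholes (at x -40 and +40); axes as shield_grip. Each keyhole: entry 21 across centred 20 below this point, and a slot 10.5 wide rising from it, its top edge 4 above this point. Hung and locked, this point lies at studs_mid to within a few mm.
- rack_base: Black rubber mat 200 x 90 x 2, origin at the centre of its underside, with a fixed wooden rack on it (180 x 70, top at z 54). At the start the shield stands upright in the rack's slot, 8 wide and 40 deep, which runs along this body's x; draw it straight up.
- paddle (a joint): Angle of the dark paddle switch, a plate 26 wide and 4 thick along the barrel's +y side, hinged at its rear end (x -65, y 24 in barrel's axes, give or take 10 in x), 100 long. 0 = out, 0.11 rad = fully home against the body. 60 to 70 ahead of the hinge its outer face is at y 34 when out, y 27 home, and a spring presses back with 4 N when out, 11 N home.
- lockoff (a joint): Red lever 18 long, 4 thick, 14 wide (z), on the paddle 80 ahead of its hinge; pivot at x 14 (give or take 10), y 34. 0 = lying back 0.6 rad, tip at x 4, y 49: its foot blocks the paddle. Flips forward (+x) to a firm stop at 0.65, standing straight out; above 0.4 the paddle is free. A spring (0.02 to 0.043 Nm) returns it when let go, unless the paddle is in, which traps it forward.
- battery: Loose battery pack, dark grey, 72 x 50 x 58, beside the stand; origin at the centre of its underside. To be left alone.
- stone_tray: Loose foil tray of pebbles, 190 x 120 x 32; origin at the centre of its underside. To be left alone.
- red_cup: Loose red plastic cup, 90 across, 110 high; origin at the centre of its underside. To be left alone.
- jug: Loose white plastic jug, 96 across with a handle, 120 high; origin at the centre of its underside. To be left alone.
There are look-alikes about, which are no part of the job. Leave any blue or turquoise look-alike of the part that bears shield_grip alone.

How it is judged:
On the way, in this order (a step that is already met when the one before it is completed fails the run):
1. the shield hangs locked on both studs and has been let go (distance between shield_slots and studs_mid below 0.007 m and angle between shield_grip's own z axis and vertical below 0.1 rad and angle between the y axis of shield_grip and the x axis of stand, either way round below 0.1 rad and contact force between the fingers and shield below 0.3 N), for 0.2 s.
2. the lock-off lever is pushed forward while the paddle is still out (value of joint lockoff above 0.4 rad and value of joint paddle below 0.04 rad).
3. the paddle is squeezed fully home against the body and held for a second (value of joint paddle above 0.09 rad), for 0.9 s.
At the end, for the whole second after the job is handed in: The shield hangs at rest on both studs, its slot ends within 7 mm of the studs, upright and parallel to the stand's upright within 0.1 rad; the paddle is out again (below 0.02 rad) and the lock-off has sprung back (below 0.12 rad) (distance between shield_slots and studs_mid below 0.007 m and angle between shield_grip's own z axis and vertical below 0.1 rad and angle between the y axis of shield_grip and the x axis of stand, either way round below 0.1 rad and linear speed of shield below 0.03 m/s and value of joint paddle below 0.02 rad and value of joint lockoff below 0.12 rad); the robot touches nothing.
It fails at once if the lock-off lever is forced: pressed with more than 40 N while the paddle is still out (contact force between the fingers and lockoff above 40 N and value of joint paddle below 0.05 rad).
It fails at once if the battery pack, stone tray, red cup or jug is moved more than 30 mm or knocked over (distance of any of battery, stone_tray, red_cup, jug from where it was at the start of the episode above 0.03 m or angle between any of battery, red_cup, jug's own z axis and vertical above 0.5 rad).
It also fails if it takes over 67 s, if anything falls off the work surface, if the arm or the gripper's body presses on something with over 40 N, if the wrist force passes 120 N, or if a joint passes its speed limit or range.

### The arm

A 6-joint arm with a two-finger parallel gripper is mounted at the origin on the work surface. World frame = base frame: x ahead of the robot, y to its left, z up, the work surface at z = 0. Lengths are in m, angles in rad, forces in N, time in s.
With the tool pointing down it reaches from about 0.35 to 0.875 m from the base axis. Payload 15.5 kg.
Tool frame: the origin (TCP) lies midway between the tips of the shut fingers; the grasp point (between the pads) lies 19 mm behind it; y points along the fingers, z is the direction in which the jaws open and shut, and the axes are right-handed (so a half turn about y gives the same grasp; the last joint's range is limited). The gripper opens to 85 mm and grips with 20 to 120 N. Pads are 22 mm wide; open, the fingers measure 114 mm over their backs; the gripper's body (76 mm by 85 mm) begins 54 mm behind the grasp point. The pads swing forward as they close: fully open they stand 13 mm farther back than shut.
Start: joints at [-1.343, 0.494, 1.345, -0, 1.302, -0.096], TCP at [0.198, -0.593, 0.231] pointing down, gripper open.
Joint ranges: [-2.91, 2.91], [-0.82, 2.16], [0.22, 2.67], [-1.22, 4.37], [0.12, 2.79], [-3.08, 3.08]. Speed limits (rad/s): [1.89, 1.89, 2.57, 3.01, 3.01, 3.01].

### API

Orientations are given as a rotation vector (axis times angle).
In Python, from bench import r gives the robot as it stands.
- The arm moves only by the tool apply_moves, never from a script. Its argument "plan" is a list of rows, each a list of 3 entries, a list of its own where there are three numbers: the shift along the tool's x, y, z in mm, then the turn, a rotation vector about the tool's x, y, z in degrees, then the closure, from 0 (fully open) to 1 (shut). A call has 1 to 8 rows; each row is the pose to reach, as a shift and turn from the pose commanded when the call began, along the tool's axes at that moment; what a row does not reach only later rows make up. A row lasts 1/8 s, in which the tool goes at most 62.5 mm and 10.7 degrees, less where a joint would pass 70% of its speed; a pose out of reach is approached as far as the arm can. A call with a gripper value outside its range is refused whole. The fingers move at their own pace and stop on an object; the grip force is fixed at half the most. Time passes only in rows, so rows that repeat a pose let the fingers close. It gives the time, the measured TCP pose, the force and the opening at its end, in the units of the state.
- r.sense(): the state, without advancing time (a new reading comes with each control period).
- r.capture(name): name is "scene" or "top" or "wrist"; returns (picture, depth): 400x640x3 uint8, blue, green, red; 400x640 float32, m along the optical axis (not along the pixel's ray), 0 where there is no reading.
- r.get_calibration(name): a dict with "fov_y" (degrees; the focal length in pixels is half the picture's height over the tangent of half this angle, whatever the lens; pixels are square), "cx", "cy" (the principal point, pixels), "extrinsics" (4x4, takes a point from world to camera coordinates). Camera axes: x right, y down, z forward; pixel columns grow to the right and rows downward; lengths in m; the calibration is good to about 2 mm. The wrist camera is an equidistant fisheye: a pixel r from the principal point sees the ray r / f radians off the axis. A picture is of the moment at which its call begins: read the wrist's pose just before it. get_calibration takes no time and is no camera call; for the wrist camera it gives the pose at the moment of the call.
- r.finish_job(): hands the job in, once; it reports no verdict.
Trained networks look in the newest picture that a camera, given by its name, has taken for a name from the list of things; names that differ only in an ending like _2 or _b are one class to them, and where a whole thing is asked for, a point or a joint stands for the part that bears it (a point fixed in the world has none). Each returns a list of dicts, best first, with "score" (0 to 1); they miss things now and then, are a little off and sometimes report something else, mostly with a low value. They report only what shows in the picture. A call takes as long as a camera call. They do not tell look-alikes from the thing itself.
- r.boxes_of(camera, thing): "location" ([x, y, z] in m, in the coordinates of the camera as it stood for that picture, good to about 4 mm: the middle of the surface that is visible of it).
The state is a dict: "time": time; "qpos": joint angles; "joint_velocities": joint speeds; "joint_efforts": joint torques, N m; "ee_pos": TCP position; "eef_rot": TCP orientation; "contact_force": force on the tool from outside, world axes, zero at the start; "ft_torque": the same for the moment, N m; "finger_gap": opening from 0.0 (shut) to 1.0 (fully open).
Only numpy, scipy, OpenCV 4.12 (cv2) and the standard library are available. Lean on these libraries where they do the work, as an engineer would, in place of code of your own. Each camera call takes 0.05 s, during which the arm holds its last target.

## Working session

There is one attempt and no reset: what is moved stays moved. The work goes in short steps, Python scripts to look and compute and a tool call to move; the robot and the scene stay as the last step left them, time stands still between calls to the robot, and variables do not carry over. Pictures are saved under pics/ and viewed, and the job is handed in when it is done.

Besides the shell and the picture viewer there is one more tool, called as name(argument=value, ...), one argument or row to a line, values as JSON. apply_moves: Moves the arm, as the interface text tells. Its arguments: {"type":"object","properties":{"plan":{"type":"array","items":{"type":"array"}}},"required":["plan"]}

```bash
ls; mkdir -p pics; cat > h.py <<'E'
import numpy as np, cv2
from bench import r
from scipy.spatial.transform import Rotation as R
def cap(n,f):
    p,d=r.capture(n); cv2.imwrite('pics/'+f+'.png',p); np.save('pics/'+f+'.npy',d)
    c=r.get_calibration(n); np.savez('pics/'+f+'_c.npz',**{k:np.array(v) for k,v in c.items()}); return p,d,c
def foc(c): return 200/np.tan(np.radians(c['fov_y'])/2)
def c2w(c,p):
    E=np.linalg.inv(np.array(c['extrinsics'])); return E[:3,:3]@np.array(p)+E[:3,3]
def px2w(c,u,v,z,fish=False):
    f=foc(c); a=(u-c['cx'])/f; b=(v-c['cy'])/f
    if fish:
        t=np.hypot(a,b); s=np.tan(t)/t if t>1e-9 else 1; a*=s;b*=s
    return c2w(c,[a*z,b*z,z])
def w2px(c,p,fish=False):
    E=np.array(c['extrinsics']); q=E[:3,:3]@np.array(p)+E[:3,3]; f=foc(c)
    a=q[:2]/q[2]
    if fish:
        rr=np.hypot(*a); a=a*np.arctan(rr)/rr
    return a[0]*f+c['cx'],a[1]*f+c['cy']
E
python3 - <<'E'
from h import *
np.set_printoptions(precision=4,suppress=True)
print(r.sense())
for n in ['scene','top','wrist']:
    p,d,c=cap(n,n+'0'); print(n,c)
    for t in ['stand','barrel','shield_grip','rack_base','paddle','lockoff','battery','stone_tray','red_cup','jug']:
        if n=='wrist': continue
        try:
            for o in r.boxes_of(n,t)[:4]:
                print(n,t,round(o['score'],2),c2w(c,o['location']), np.array(w2px(c,c2w(c,o['location']))))
        except Exception as e: print(t,e)
E
```

```text
pics
{'time': 0.0, 'qpos': array([-1.3435,  0.4942,  1.3461,  0.    ,  1.3025, -0.0955]), 'joint_velocities': array([-0.0006,  0.0013,  0.0005, -0.0005, -0.0014, -0.0009]), 'joint_efforts': array([  0.0025, -88.2141, -38.3858,  -0.0002,   0.01  ,  -0.    ]), 'ee_pos': array([ 0.1982, -0.5924,  0.2307]), 'eef_rot': array([-0.3333,  2.0482, -2.0456]), 'contact_force': array([-0.132 , -0.9145,  0.4718]), 'ft_torque': array([-0.0403,  0.0164,  0.0138]), 'finger_gap': 0.9995649567026865}
scene {'fov_y': 42.07195149887147, 'cx': 326.4455213495067, 'cy': 205.83981933644534, 'extrinsics': array([[-0.4346,  0.9005,  0.0149,  0.1755],
       [ 0.5063,  0.258 , -0.8229, -0.1356],
       [-0.7448, -0.3501, -0.568 ,  1.8028],
       [ 0.    ,  0.    ,  0.    ,  1.    ]])}
scene stand 0.73 [0.5134 0.1639 0.0136] [364.8932 265.4683]
scene barrel 0.8 [0.5156 0.1909 0.1396] [377.6896 230.2768]
scene shield_grip 0.86 [ 0.5294 -0.3034  0.1296] [208.8678 186.8931]
scene shield_grip 0.78 [ 0.2824 -0.2807  0.0895] [263.4304 161.8529]
scene shield_grip 0.61 [ 0.7419 -0.1371  0.0915] [214.1913 259.797 ]
sce
[... 1293 characters left out ...]
ase 0.67 [ 0.5145 -0.281   0.0526] [409.2704 210.7751]
top paddle 0.52 [0.5136 0.2016 0.1424] [259.3536 206.7249]
top paddle 0.52 [ 0.522  -0.3     0.1381] [421.1225 206.3301]
top battery 0.52 [0.3445 0.1645 0.0436] [273.1665 260.9516]
top stone_tray 0.59 [0.6624 0.1295 0.0236] [286.1341 166.2021]
top red_cup 0.56 [0.5311 0.4309 0.0611] [192.2173 202.5574]
top jug 0.94 [ 0.697  -0.3755  0.0519] [437.1722 156.6725]
wrist {'fov_y': 65.70646984690485, 'cx': 319.47640384964814, 'cy': 200.32942410945927, 'extrinsics': array([[ 0.3173, -0.9483, -0.0003, -0.625 ],
       [-0.909 , -0.3042,  0.2849, -0.0366],
       [-0.2703, -0.0901, -0.9585,  0.3783],
       [ 0.    ,  0.    ,  0.    ,  1.    ]])}
```

View pics/scene0.png

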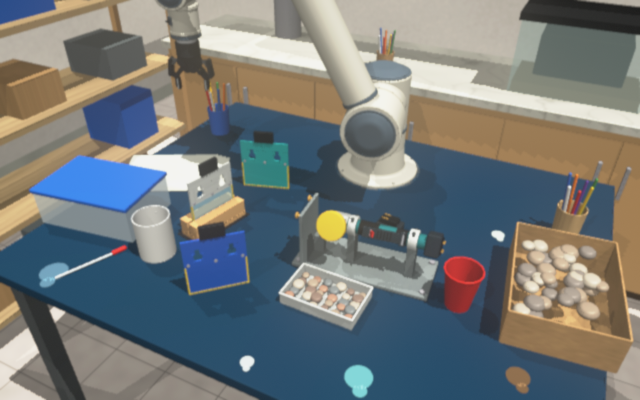

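View pics/top0.png

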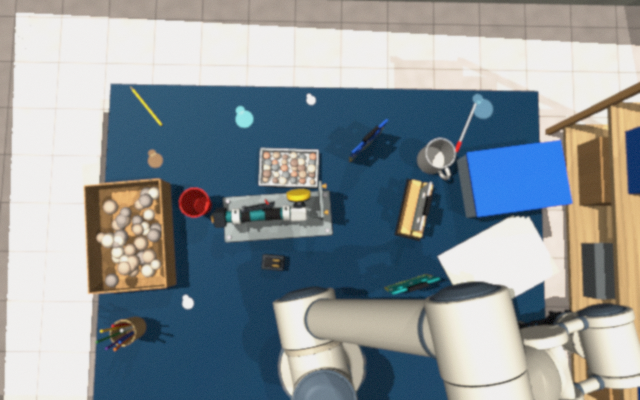

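```bash
python3 - <<'E'
import cv2
a=cv2.imread('pics/scene0.png')
cv2.imwrite('pics/s_crop1.png',cv2.resize(a[120:300,120:320],None,fx=4,fy=4,interpolation=2)[:600,:800])
cv2.imwrite('pics/s_crop2.png',cv2.resize(a[170:320,320:520],None,fx=4,fy=4,interpolation=2))
a=cv2.imread('pics/top0.png')
cv2.imwrite('pics/t_crop1.png',cv2.resize(a[110:310,340:500],None,fx=3,fy=3,interpolation=2))
cv2.imwrite('pics/t_crop2.png',cv2.resize(a[130:280,200:340],None,fx=4,fy=4,interpolation=2))
E
```

```text
(no output)
```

View crops.

Candidates for the shield: the aluminium one in the wooden rack, scene (209,187) / top (421,206); a turquoise look-alike, scene (263,162); and a blue one, scene (214,260). I choose the one in the rack. The polisher stand is at scene (365,250), with its head towards the robot's right (-y). Checking in close crops.

View pics/s_crop1.png

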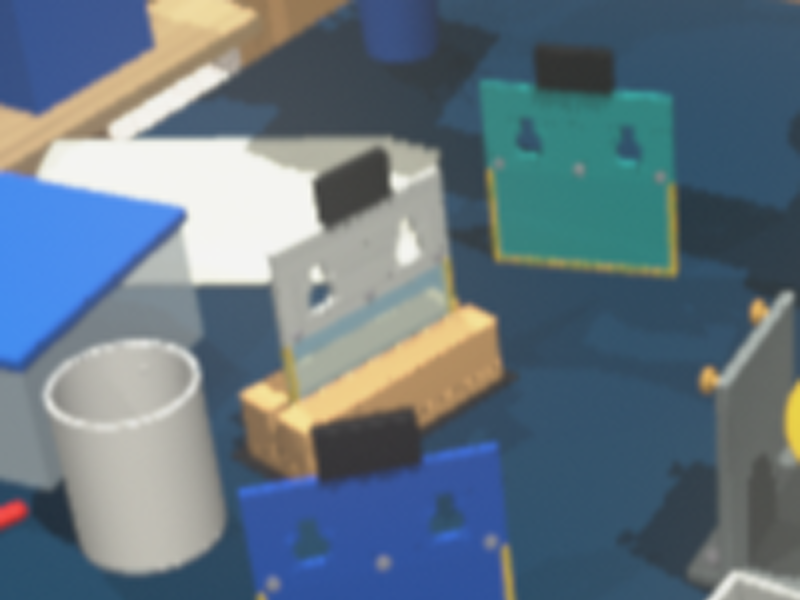

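View pics/s_crop2.png

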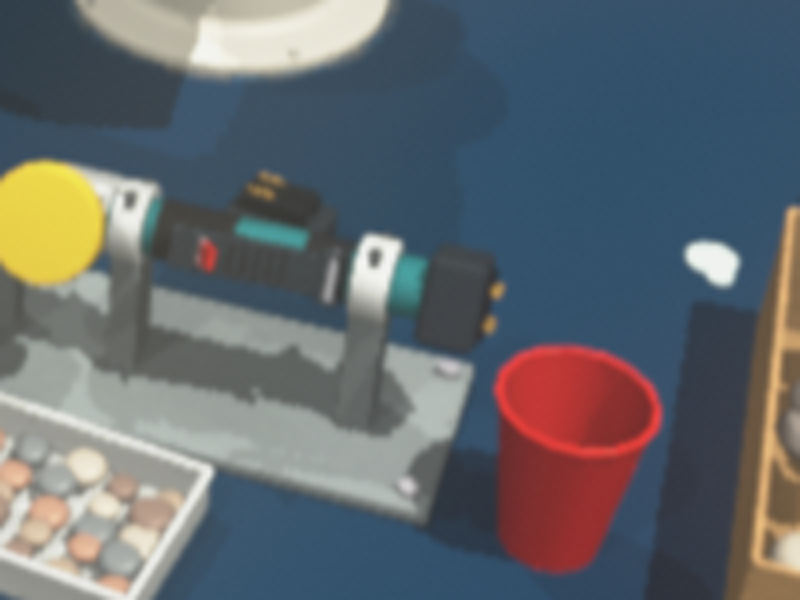

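View pics/t_crop1.png

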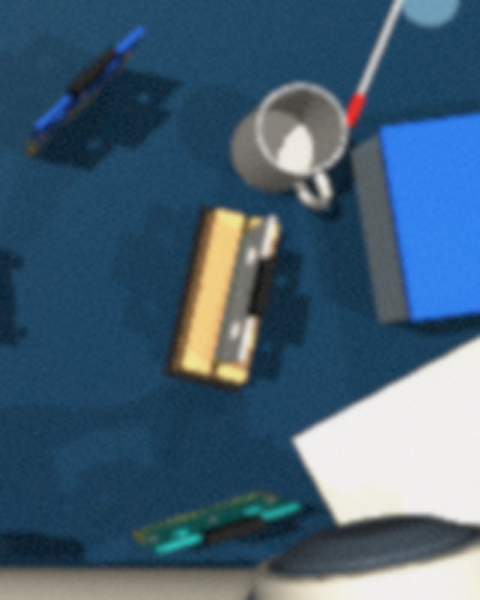

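View pics/t_crop2.png

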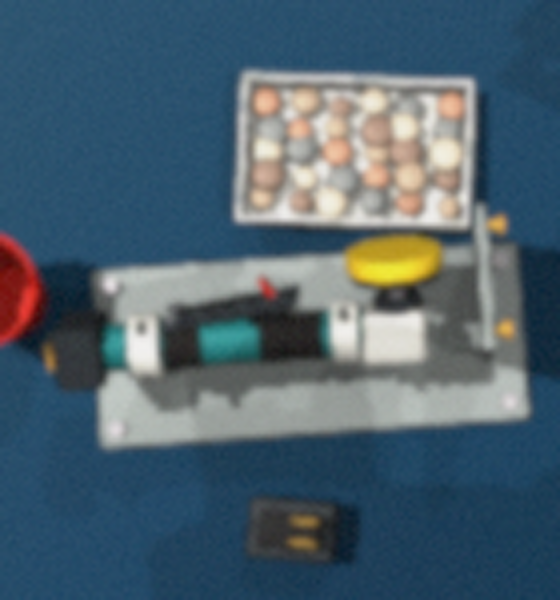

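The crop confirms the bare aluminium shield, with clear lower half and yellow edges, in the wooden rack. Forward on the stand is about world -y, and the paddle faces +x (away from the robot). Now I'll measure stand and rack from the depth clouds.

```bash
cat >> h.py <<'E'
def load(f):
    c=dict(np.load('pics/'+f+'_c.npz')); return cv2.imread('pics/'+f+'.png'),np.load('pics/'+f+'.npy'),c
def cloud(f,fish=False):
    p,d,c=load(f); v,u=np.mgrid[0:400,0:640]; ff=foc(c)
    a=(u-c['cx'])/ff; b=(v-c['cy'])/ff
    if fish:
        t=np.hypot(a,b)+1e-9; s=np.tan(np.minimum(t,1.4))/t; a=a*s;b=b*s
    P=np.stack([a*d,b*d,d],-1); E=np.linalg.inv(c['extrinsics']); W=P@E[:3,:3].T+E[:3,3]
    W[d<=0]=np.nan; return p,W
E
python3 - <<'E'
from h import *
np.set_printoptions(precision=4,suppress=True)
for f in ['top0','scene0']:
    p,W=cloud(f)
    # table
    t=(W[...,2]<0.006)&(W[...,0]>.3)&(W[...,0]<.7)&(abs(W[...,1])<.4); print(f,'table z',np.median(W[t][:,2]))
    m=(W[...,2]>.007)&(W[...,2]<.017)&(W[...,0]>.38)&(W[...,0]<.62)&(W[...,1]>-.05)&(W[...,1]<.42)
    q=W[m][:,:2].astype(np.float32); n,l,s,cc=cv2.connectedComponentsWithStats(m.astype(np.uint8))
    print('base n',len(q), [ (s[i].tolist(),np.nanmean(W[l==i],0)) for i in range(1,n) if s[i,4]>50])
    print(cv2.minAreaRect((q*1000)), np.median(W[m][:,2]))
    # upright: tall
    m=(W[...,2]>.06)&(W[...,2]<.19)&(W[...,0]>.38)&(W[...,0]<.64)&(W[...,1]>-.05)&(W[...,1]<.06)
    P=W[m]; print('upr',P.min(0),P.max(0))
    m=(W[...,2]>.15)&(W[...,2]<.23)&(W[...,0]>.38)&(W[...,0]<.64)&(W[...,1]>-.40)&(W[...,1]<-.2)
    P=W[m]; print('shield',len(P),P.min(0),P.max(0),P.mean(0))
    dk=m&(p.sum(-1)<180); P=W[dk]; print('grip',len(P)); 
    if len(P)>5: print(P.min(0),P.max(0),np.median(P,0), cv2.minAreaRect((P[:,:2]*1000).astype(np.float32)))
    m=(W[...,2]>.045)&(W[...,2]<.06)&(W[...,0]>.38)&(W[...,0]<.64)&(W[...,1]>-.40)&(W[...,1]<-.2)
    P=W[m]; print('rack',len(P),np.median(P,0),cv2.minAreaRect((P[:,:2]*1000).astype(np.float32)))
E
```

```text
top0 table z 0.0004221735852167896
base n 2773 [([224, 191, 108, 51, 1967], array([0.4659, 0.1329, 0.0124])), ([223, 193, 71, 18, 577], array([0.5452, 0.2338, 0.0124]))]
((501.0611572265625, 184.95599365234375), (237.17245483398438, 466.40887451171875), 0.495826780796051) 0.012257085081189167
upr [ 0.4784 -0.0068  0.06  ] [0.5914 0.0587 0.1829]
shield 245 [ 0.4475 -0.3222  0.1506] [ 0.5944 -0.2837  0.2187] [ 0.5195 -0.3013  0.1868]
grip 111
[ 0.4906 -0.3132  0.184 ] [ 0.5499 -0.2912  0.2187] [ 0.5194 -0.3009  0.2096] ((520.8712158203125, -302.8935852050781), (13.27134895324707, 60.97905349731445), 78.56397247314453)
rack 644 [ 0.5203 -0.2897  0.0539] ((543.3384399414062, -312.3110046386719), (96.39484405517578, 227.777587890625), 68.54768371582031)
scene0 table z -4.4676992629444356e-05
base n 4373 [([305, 237, 133, 63, 4033], array([0.503 , 0.1886, 0.012 ])), ([292, 251, 9, 16, 63], array([ 0.5704, -0.0076,  0.0119])), ([300, 269, 28, 11, 110], array([0.604 , 0.0529, 0.0129])), ([345, 284, 23, 10, 82], array([0.605 , 0.1752, 0.0131]))]
((516.5428466796875, 197.2089080810547), (205.31536865234375, 435.7587585449219), 5.3176116943359375) 0.012023842197411039
upr [ 0.4791 -0.0073  0.06  ] [0.5949 0.0597 0.1789]
shield 642 [ 0.4427 -0.3261  0.15  ] [ 0.5953 -0.2831  0.2125] [ 0.5252 -0.3029  0.1764]
grip 0
rack 715 [ 0.5449 -0.2911  0.0537] ((525.5285034179688, -303.2155456542969), (78.406494140625, 184.66159057617188), 74.88982391357422)
```

```bash
cat >> h.py <<'E'
def tgt_R(down_tilt_axis_y, zdir):
    y=np.array(down_tilt_axis_y,float); y/=np.linalg.norm(y); z=np.array(zdir,float); z-=y*(z@y); z/=np.linalg.norm(z)
    return np.stack([np.cross(y,z),y,z],1)
def plan(pos,Rm):
    s=r.sense(); R0=R.from_rotvec(s['eef_rot']).as_matrix()
    sh=R0.T@(np.array(pos)-s['ee_pos'])*1000; tr=np.degrees(R.from_matrix(R0.T@Rm).as_rotvec())
    print('t',round(s['time'],2),'shift',sh.round(1),'|',round(np.linalg.norm(sh),1),'turn',tr.round(2),'|',round(np.linalg.norm(tr),1))
    return sh,tr
E
python3 - <<'E'
from h import *
np.set_printoptions(precision=4,suppress=True)
s=r.sense(); print(R.from_rotvec(s['eef_rot']).as_matrix())
from scipy.optimize import minimize
def hullfit(Q,L,Wd):
    h=cv2.minAreaRect((Q*1000).astype(np.float32)); print('  rect',h)
    return h
for f in ['top0','scene0']:
    p,W=cloud(f)
    m=(W[...,2]>.007)&(W[...,2]<.017)&(W[...,0]>.38)&(W[...,0]<.64)&(W[...,1]>-.05)&(W[...,1]<.42)
    m=cv2.morphologyEx(m.astype(np.uint8),cv2.MORPH_OPEN,np.ones((3,3),np.uint8))
    n,l,st,cc=cv2.connectedComponentsWithStats(m)
    k=[i for i in range(1,n) if st[i,4]>300]; Q=W[np.isin(l,k)][:,:2]; print(f,'base'); hullfit(Q,.36,.15)
    # sheet/grip line
    m=(W[...,2]>.15)&(W[...,2]<.23)&(W[...,0]>.38)&(W[...,0]<.64)&(W[...,1]>-.40)&(W[...,1]<-.2)
    P=W[m]; c0=np.median(P,0); U,S,V=np.linalg.svd(P-c0,full_matrices=False); print('sheet normal',V[2],S,'ang',np.degrees(np.arctan2(V[2][0],V[2][1])), c0)
    hi=P[P[:,2]>.19]; print('bar pts',len(hi),hi.min(0),hi.max(0),hi.mean(0))
    # upright plane
    m=(W[...,2]>.05)&(W[...,2]<.175)&(W[...,0]>.48)&(W[...,0]<.58)&(W[...,1]>-.02)&(W[...,1]<.05)
    P=W[m]; print('upr',len(P),np.histogram(P[:,1],bins=np.arange(-.02,.05,.005)))
    g=cv2.cvtColor(p,cv2.COLOR_BGR2HSV); br=(g[...,0]>8)&(g[...,0]<24)&(g[...,1]>130)&(W[...,2]>.12)&(W[...,0]<.62)&(abs(W[...,1])<.06)
    n,l,st,cc=cv2.connectedComponentsWithStats(br.astype(np.uint8))
    for i in range(1,n): print('brass',st[i],np.median(W[l==i],0))
    rd=((g[...,0]<8)|(g[...,0]>172))&(g[...,1]>130)&(W[...,2]>.1)&(W[...,1]<.35)&(W[...,1]>.05)&(W[...,0]<.7)
    n,l,st,cc=cv2.connectedComponentsWithStats(rd.astype(np.uint8))
    for i in range(1,n): print('red',st[i],np.median(W[l==i],0),W[l==i].min(0),W[l==i].max(0))
E
```

```text
[[-0.9483  0.      0.3172]
 [-0.3172 -0.0001 -0.9483]
 [-0.     -1.      0.0001]]
top0 base
  rect ((447.4559326171875, 210.20179748535156), (61.813411712646484, 234.87435913085938), 4.8212361335754395)
sheet normal [0.2185 0.9757 0.0193] [0.5856 0.3317 0.0501] ang 12.620937998489564 [ 0.5194 -0.3002  0.1839]
bar pts 111 [ 0.4906 -0.3132  0.1907] [ 0.5499 -0.2912  0.2187] [ 0.5199 -0.3016  0.2079]
upr 139 (array([ 0,  0,  5,  8,  9, 19, 24, 26,  7, 12,  5, 12,  0, 12]), array([-0.02 , -0.015, -0.01 , -0.005,  0.   ,  0.005,  0.01 ,  0.015,
        0.02 ,  0.025,  0.03 ,  0.035,  0.04 ,  0.045,  0.05 ]))
brass [323 185   3   3   7] [0.5769 0.0035 0.1726]
brass [306 190   4  10  26] [0.5508 0.0546 0.161 ]
brass [325 211   3   3   8] [ 0.4979 -0.0036  0.1713]
red [266 201   2   4   6] [0.5272 0.1796 0.1423] [0.5224 0.1779 0.1347] [0.5309 0.1822 0.1497]
scene0 base
  rect ((494.8362731933594, 174.02223205566406), (156.15774536132812, 326.0550842285156), 4.68699312210083)
sheet normal [ 0.2242  0.9744 -0.0192] [0.9271 0.4843 0.0782] ang 12.956207059153844 [ 0.5258 -0.3024  0.1721]
bar pts
[... 170 characters left out ...]
  16]), array([-0.02 , -0.015, -0.01 , -0.005,  0.   ,  0.005,  0.01 ,  0.015,
        0.02 ,  0.025,  0.03 ,  0.035,  0.04 ,  0.045,  0.05 ]))
brass [308 196   3   3   6] [ 0.5037 -0.0046  0.1699]
brass [296 213   3   4   9] [0.5817 0.0024 0.1687]
brass [321 213   2   2   2] [0.5495 0.054  0.1673]
brass [317 219   1   2   2] [0.56   0.047  0.1536]
brass [316 223   1   1   1] [0.5639 0.0462 0.1451]
brass [316 226   1   1   1] [0.5653 0.0469 0.1371]
brass [317 229   1   2   2] [0.5688 0.0515 0.1302]
brass [318 232   1   1   1] [0.5732 0.0565 0.1271]
brass [319 234   1   1   1] [0.5711 0.0582 0.12  ]
red [371 231   3   6  16] [0.5344 0.1829 0.1398] [0.5263 0.1786 0.1298] [0.5403 0.1873 0.1439]
```

```bash
python3 - <<'E'
from h import *
Rm=tgt_R([0,0,-1],[-.221,-.975,0])
plan([.521,-.302,.31],Rm)
E
```

```text
t 1.15 shift [-398.3  -78.7 -173.3] | 441.4 turn [-0.   31.27 -0.  ] | 31.3
```

apply_moves(
  plan=[
    [[-20, -50, -10], [0, 4, 0], 0],
    [[-75, -79, -32], [0, 9, 0], 0],
    [[-130, -79, -56], [0, 14, 0], 0],
    [[-185, -79, -80], [0, 19, 0], 0],
    [[-240, -79, -104], [0, 24, 0], 0],
    [[-295, -79, -128], [0, 29, 0], 0],
    [[-350, -79, -152], [0, 31.3, 0], 0],
    [[-398, -79, -173], [0, 31.3, 0], 0],
  ],
)

```text
time: 2.15
ee_pos: [0.5223, -0.3007, 0.3104]
eef_rot: [-0.237, -2.103, 2.103]
contact_force: [-0.0, -0.6, -0.1]
finger_gap: 1.002
```

```bash
python3 - <<'E'
from h import *
np.set_printoptions(precision=4,suppress=True)
p,d,c=cap('wrist','w1'); print(r.sense()['ee_pos'],c['extrinsics'])
for o in r.boxes_of('wrist','shield_grip')[:3]: print(o['score'],c2w(c,o['location']))
E
```

```text
[ 0.5259 -0.2968  0.3102] [[-0.2188 -0.9758 -0.0016 -0.174 ]
 [-0.9358  0.2094  0.2835  0.4957]
 [-0.2763  0.0635 -0.959   0.618 ]
 [ 0.      0.      0.      1.    ]]
0.81 [ 0.5363 -0.2998  0.2099]
0.75 [ 0.737  -0.1298  0.1046]
0.6 [0.5183 0.0107 0.1194]
```

View pics/w1.png

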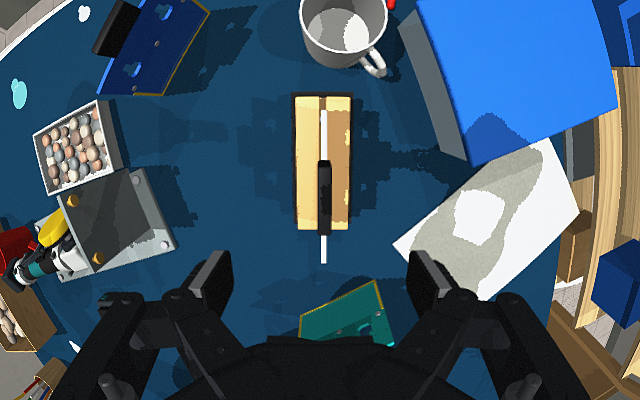

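The wrist view shows the aluminium shield edge-on at (324,195): the bar spans (318..331, 160..236). The upright with its two studs is at (72,200) and (137,182).

```bash
python3 - <<'E'
from h import *
np.set_printoptions(precision=4,suppress=True)
p,W=cloud('w1',True)
m=np.zeros((400,640),bool); m[140:265,305:345]=1
t=m&(W[...,2]>.195)&(W[...,2]<.23); P=W[t]; print('bar top',len(P),P.mean(0),P.min(0),P.max(0)); print(cv2.minAreaRect((P[:,:2]*1000).astype(np.float32)))
s=m&(W[...,2]>.16)&(W[...,2]<.185); P=W[s]; print('sheet top',len(P),P.mean(0),P.min(0),P.max(0)); 
q=np.polyfit(P[:,0],P[:,1],1); print('ang',np.degrees(np.arctan(q[0])))
g=cv2.cvtColor(p,cv2.COLOR_BGR2HSV); br=(g[...,0]>8)&(g[...,0]<26)&(g[...,1]>130)&(W[...,2]>.1)&(W[...,2]<.2)&(W[...,0]<.62)&(W[...,0]>.45)&(abs(W[...,1])<.03)
n,l,st,cc=cv2.connectedComponentsWithStats(br.astype(np.uint8))
for i in range(1,n):
  if st[i,4]>3: print('brass',st[i],np.median(W[l==i],0),W[l==i].min(0),W[l==i].max(0))
k=(W[...,2]>.03)&(W[...,2]<.15)&(W[...,0]>.48)&(W[...,0]<.59)&(W[...,1]>-.02)&(W[...,1]<.03)&~br
P=W[k]; c0=np.median(P,0); V=np.linalg.svd(P-c0,full_matrices=False)[2]; print('upright',len(P),c0,V[2], np.percentile((P-c0)@V[2],[5,50,95]), P.min(0),P.max(0))
E
```

```text
bar top 1004 [ 0.5263 -0.3008  0.2083] [ 0.4945 -0.3118  0.1951] [ 0.5545 -0.2889  0.211 ]
((524.2506713867188, -300.58087158203125), (11.081562042236328, 60.45560836791992), 77.34766387939453)
sheet top 278 [ 0.5147 -0.2977  0.1735] [ 0.4504 -0.3124  0.1709] [ 0.571  -0.2815  0.1844]
ang -12.7158174975932
brass [ 67 194  12  13 114] [0.5805 0.0032 0.1673] [0.5732 0.0005 0.1447] [0.5879 0.0167 0.1729]
brass [ 92 252  12  12 109] [ 0.5016 -0.0036  0.1675] [ 0.4904 -0.0068  0.1505] [0.509  0.0117 0.1728]
upright 3615 [0.5383 0.0126 0.0978] [-0.0865  0.9962  0.0021] [-0.0012  0.0001  0.0014] [0.4845 0.0066 0.03  ] [0.59   0.0187 0.15  ]
```

```bash
python3 - <<'E'
from h import *
a=np.radians(-12.75); 
Rm=tgt_R([0,0,-1],[np.sin(a),-np.cos(a),0])
plan([.5235,-.3007,.178],Rm)
E
```

```text
t 2.25 shift [1.000e-01 1.321e+02 2.000e+00] | 132.1 turn [ 0.06  0.19 -0.04] | 0.2
```

apply_moves(
  plan=[
    [[0, 40, 2], [0, 0, 0], 0],
    [[0, 80, 2], [0, 0, 0], 0],
    [[0, 115, 2], [0, 0, 0], 0],
    [[0, 132, 2], [0, 0, 0], 0],
    [[0, 132, 2], [0, 0, 0], 0],
    [[0, 132, 2], [0, 0, 0], 0.5],
    [[0, 132, 2], [0, 0, 0], 1],
    [[0, 132, 2], [0, 0, 0], 1],
  ],
)

```text
time: 3.25
ee_pos: [0.5206, -0.3045, 0.179]
eef_rot: [-0.237, -2.103, 2.104]
contact_force: [0.2, -0.6, 0.3]
finger_gap: 0.376
```

apply_moves(
  plan=[
    [[0, 0, 0], [0, 0, 0], 1],
    [[0, 0, 0], [0, 0, 0], 1],
    [[0, 0, 0], [0, 0, 0], 1],
  ],
)

```text
time: 3.62
ee_pos: [0.5205, -0.3044, 0.1787]
eef_rot: [-0.236, -2.103, 2.104]
contact_force: [-1.0, -0.3, 5.1]
finger_gap: 0.13
```

```bash
python3 - <<'E'
from h import *
np.set_printoptions(precision=4,suppress=True)
for i in range(3):
    s=r.sense(); print(s['time'],s['ee_pos'],s['qpos'],s['joint_velocities'],s['contact_force'],s['finger_gap'])
p,d,c=cap('wrist','w2'); s=r.sense(); print(s['time'],s['ee_pos'],s['contact_force'],s['finger_gap'])
E
```

```text
3.625 [ 0.5205 -0.3044  0.1787] [-0.6282  0.5162  1.4655 -0.      1.1593  1.166 ] [ 0.0007 -0.0023  0.0018  0.0001  0.0003 -0.0002] [-0.9994 -0.2722  5.0747] 0.1301150406627299
3.625 [ 0.5205 -0.3044  0.1787] [-0.6282  0.5162  1.4655 -0.      1.1593  1.166 ] [ 0.0007 -0.0023  0.0018  0.0001  0.0003 -0.0002] [-0.9994 -0.2722  5.0747] 0.1301150406627299
3.625 [ 0.5205 -0.3044  0.1787] [-0.6282  0.5162  1.4655 -0.      1.1593  1.166 ] [ 0.0007 -0.0023  0.0018  0.0001  0.0003 -0.0002] [-0.9994 -0.2722  5.0747] 0.1301150406627299
3.675 [ 0.5205 -0.3044  0.1787] [-1.0036 -0.1962  6.25  ] 0.13157697494399906
```

View pics/w2.png

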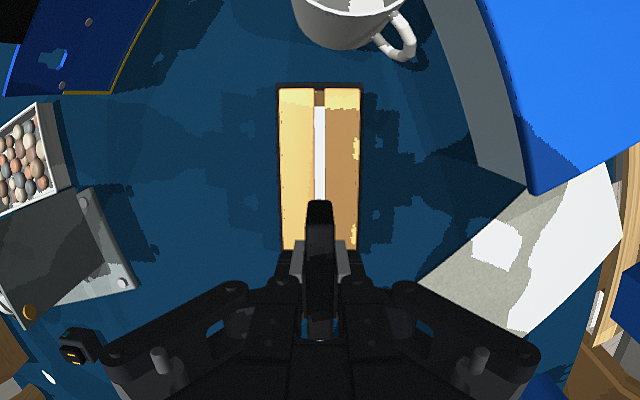

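Gripped: gap 0.13, which is about 11 mm. Lifting straight up, then swinging to a standoff in front of the studs.

apply_moves(
  plan=[
    [[0, -10, 0], [0, 0, 0], 1],
    [[0, -30, 0], [0, 0, 0], 1],
    [[0, -60, 0], [0, 0, 0], 1],
    [[0, -66, 0], [0, 0, 0], 1],
  ],
)

```text
time: 4.18
ee_pos: [0.5211, -0.3049, 0.2464]
eef_rot: [-0.239, -2.103, 2.106]
contact_force: [0.4, -0.0, -2.5]
finger_gap: 0.129
```

```bash
python3 - <<'E'
from h import *
Rm=tgt_R([0,0,-1],[.0865,-.9962,0])
print(r.sense()['contact_force'],r.sense()['finger_gap'])
plan([.542,-.051,.245],Rm)
E
```

```text
[ 0.39797585 -0.01850712 -2.46709514] 0.12857867319279
t 4.17 shift [  35.9    0.9 -252.2] | 254.7 turn [ -0.1  -17.77  -0.16] | 17.8
```

apply_moves(
  plan=[
    [[3, 0, -25], [0, -3, 0], 1],
    [[10, 0, -75], [0, -8, 0], 1],
    [[18, 0, -125], [0, -12, 0], 1],
    [[25, 0, -175], [0, -16, 0], 1],
    [[32, 0, -222], [0, -17.8, 0], 1],
    [[36, 0, -245], [0, -17.8, 0], 1],
    [[36, 0, -252], [0, -17.8, 0], 1],
    [[36, 0, -252], [0, -17.8, 0], 1],
  ],
)

```text
time: 5.18
ee_pos: [0.5409, -0.0503, 0.2438]
eef_rot: [-0.097, 2.177, -2.176]
contact_force: [0.2, -0.1, -2.1]
finger_gap: 0.131
```

```bash
python3 - <<'E'
from h import *
np.set_printoptions(precision=4,suppress=True)
for n in ['scene','top','wrist']:
    p,d,c=cap(n,n+'3'); print(r.sense()['ee_pos'],r.sense()['finger_gap'])
a=cv2.imread('pics/scene3.png'); cv2.imwrite('pics/s3c.png',cv2.resize(a[130:290,240:440],None,fx=4,fy=3.7,interpolation=2))
a=cv2.imread('pics/top3.png'); cv2.imwrite('pics/t3c.png',cv2.resize(a[150:270,240:400],None,fx=5,fy=5,interpolation=2))
E
```

```text
[ 0.5409 -0.0509  0.2439] 0.13094345902915844
[ 0.541  -0.0512  0.244 ] 0.12954727393573576
[ 0.541  -0.0514  0.2441] 0.12895848792647588
```

View pics/s3c.png

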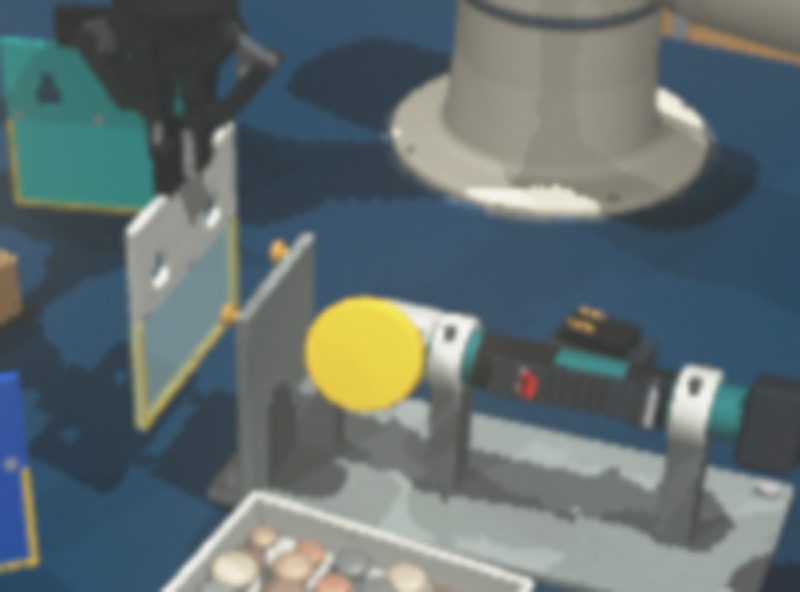

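View pics/t3c.png

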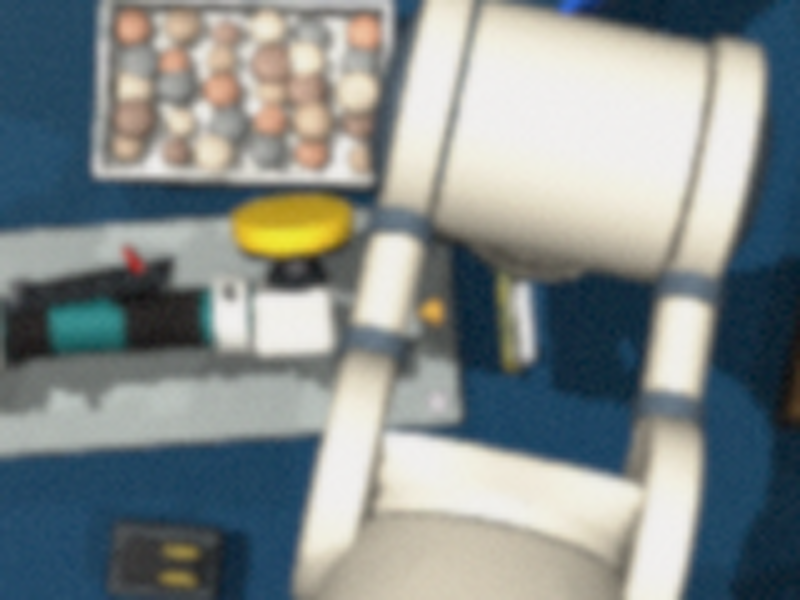

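View pics/wrist3.png

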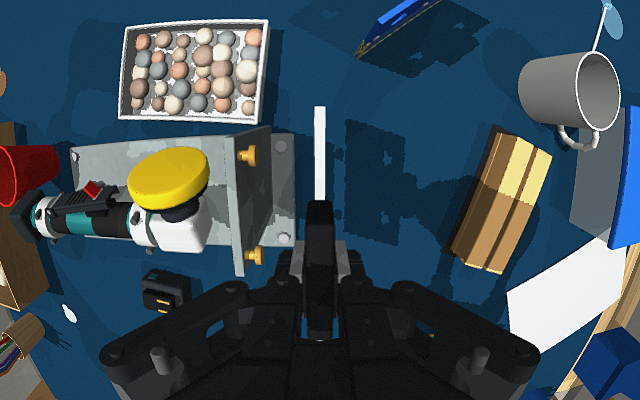

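Shield held square in front of the studs. In the wrist view the studs are at (247,155) and (253,257), and the shield's far top corner is at (320,107). Now measuring both in the same views.

```bash
python3 - <<'E'
from h import *
np.set_printoptions(precision=1,suppress=True)
ex=np.array([.0865,-.9962,0]); ey=np.array([.9962,.0865,0]); B=np.stack([ex,ey,[0,0,1]]); O=np.array([.5402,.0088,0])
T=lambda W:(W-O)@B.T*1000
for f,fi in [('wrist3',True),('scene3',False),('wrist0',True) ][:2]:
    p,W=cloud(f,fi); S=T(W); g=cv2.cvtColor(p,cv2.COLOR_BGR2HSV)
    br=(g[...,0]>8)&(g[...,0]<26)&(g[...,1]>120)&(S[...,2]>145)&(S[...,2]<185)&(abs(S[...,1])<60)&(abs(S[...,0])<20)
    n,l,st,cc=cv2.connectedComponentsWithStats(br.astype(np.uint8))
    for i in range(1,n):
      if st[i,4]>4: P=S[l==i]; print(f,'brass',st[i],np.median(P,0),np.percentile(P,2,0),np.percentile(P,98,0))
    k=(S[...,2]>40)&(S[...,2]<150)&(abs(S[...,1])<50)&(S[...,0]>-12)&(S[...,0]<2)&(g[...,1]<60)
    P=S[k]; print(f,'upright',len(P)); 
    if len(P)>50:
        for _ in range(3):
            A=np.c_[P[:,1],P[:,2],np.ones(len(P))]; q=np.linalg.lstsq(A,P[:,0],rcond=None)[0]; e=P[:,0]-A@q; P=P[abs(e)<2]
        print('  plane x = ',q[:2]*57.3,'deg',q[2]+q[1]*165,len(P))
    k=(S[...,2]>60)&(S[...,2]<245)&(abs(S[...,1])<100)&(S[...,0]>40)&(S[...,0]<80)
    P=S[k]; print(f,'shield',len(P),np.median(P,0),np.percentile(P,1,0),np.percentile(P,99,0))
    k2=k&(g[...,2]>100)&(g[...,1]<60); P=S[k2]; print('  al',len(P),np.percentile(P,[1,50,99],0))
    for _ in range(3):
        A=np.c_[P[:,1],P[:,2],np.ones(len(P))]; q=np.linalg.lstsq(A,P[:,0],rcond=None)[0]; e=P[:,0]-A@q; P=P[abs(e)<3]
    print('  plane',q[:2]*57.3,q[2]+q[1]*165,len(P))
print('tcp',T(np.array([.541,-.0514,.2441])))
# project check points in scene
p,d,c=load('scene3')
def pr(pt): return np.array(w2px(c,O+B.T@(np.array(pt)/1000)))
for pt in [(9.5,40,165),(9.5,-40,165),(60,75,240),(60,-75,240),(60,75,80),(60,-75,80)]: print(pt,pr(pt))
E
python3 - <<'E'
import cv2
a=cv2.imread('pics/scene3.png'); cv2.imwrite('pics/s3d.png',cv2.resize(a[155:245,265:325],None,fx=8,fy=6.6,interpolation=2))
E
```

```text
wrist3 brass [237 145  21  21 302] [ 10.5  37.7 168.2] [  0.8  30.3 161. ] [ 14.2  44.4 172.2]
wrist3 brass [244 245  19  20 229] [ 10.3 -41.  168. ] [  0.5 -48.7 163. ] [ 14.  -35.2 172.5]
wrist3 upright 2045
  plane x =  [0.2 0. ] deg 0.22203279865210088 2045
wrist3 shield 1024 [ 59.8  47.1 238.3] [ 56.9  24.1 188.3] [ 63.9  70.  244.2]
  al 953 [[ 57.5  25.3 173.8]
 [ 59.9  48.6 238.2]
 [ 63.8  70.1 239.7]]
  plane [-0.2 -3.3] 64.46282095409605 953
scene3 brass [308 196   3   4  10] [  9.8 -37.3 168.9] [  7.7 -42.8 165.5] [ 12.2 -34.6 173.7]
scene3 brass [296 213   3   4  10] [  9.1  41.5 168. ] [  6.7  34.1 164.8] [ 11.8  46.8 172.5]
scene3 upright 493
  plane x =  [0.2 0.2] deg -6.8235063569789185 453
scene3 shield 1413 [ 57.5   8.7 164.8] [ 54.9 -78.7  81.3] [ 62.5  71.5 240.8]
  al 1248 [[ 55.2 -78.4  90.2]
 [ 57.5   6.1 171.7]
 [ 62.5  71.  239.7]]
  plane [-0.1  0.1] 57.4084013536634 1182
tcp [ 60.   -4.4 244.1]
(9.5, 40, 165) [297.1 215.4]
(9.5, -40, 165) [309.5 198.6]
(60, 75, 240) [270.8 192.8]
(60, -75, 240) [296.4 163.2]
(60, 75, 80) [273.8 245.9]
(60, -75, 80) [297.4 213.9]
```

View pics/s3d.png

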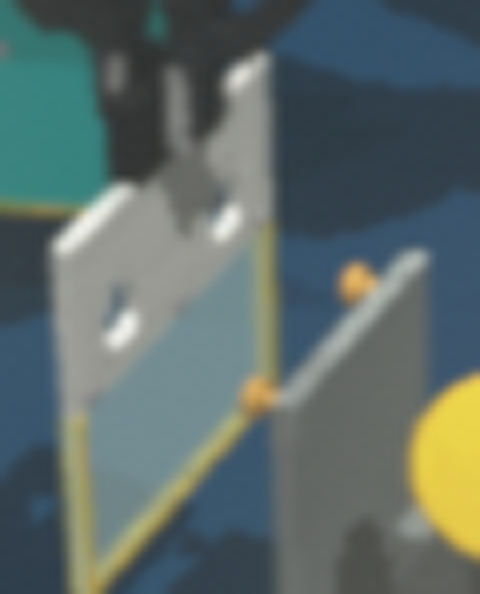

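apply_moves(
  plan=[
    [[-1, 8, -8], [0, 0, 0], 1],
    [[-3, 18, -20], [0, 0, 0], 1],
    [[-3.5, 24, -30], [0, 0, 0], 1],
    [[-3.5, 24, -30], [0, 0, 0], 1],
    [[-3.5, 24, -30], [0, 0, 0], 1],
  ],
)

```text
time: 5.95
ee_pos: [0.5422, -0.0204, 0.2204]
eef_rot: [-0.095, 2.176, -2.177]
contact_force: [0.1, -0.7, -2.2]
finger_gap: 0.131
```

```bash
python3 - <<'E'
from h import *
for n in ['scene','wrist']:
    p,d,c=cap(n,n+'4'); print(r.sense()['ee_pos'],r.sense()['finger_gap'])
a=cv2.imread('pics/scene4.png'); cv2.imwrite('pics/s4c.png',cv2.resize(a[155:245,265:325],None,fx=8,fy=6.6,interpolation=2))
a=cv2.imread('pics/wrist4.png'); cv2.imwrite('pics/w4c.png',cv2.resize(a[90:300,190:380],None,fx=4,fy=2.8,interpolation=2))
E
```

```text
[ 0.54221543 -0.0205595   0.22053394] 0.13277102503097327
[ 0.54219344 -0.0206776   0.22057131] 0.1288275323062836
```

View pics/s4c.png

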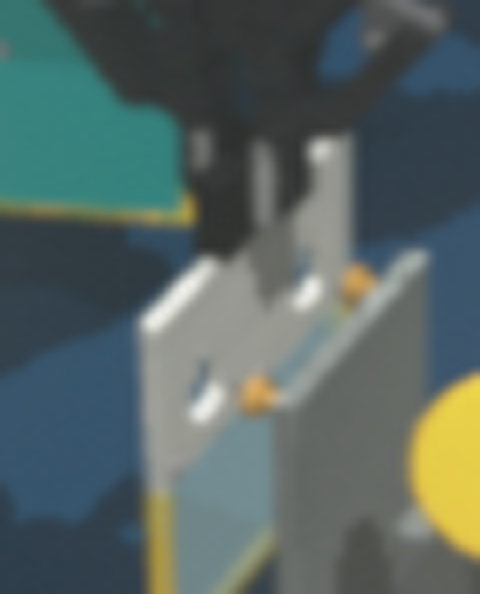

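View pics/w4c.png

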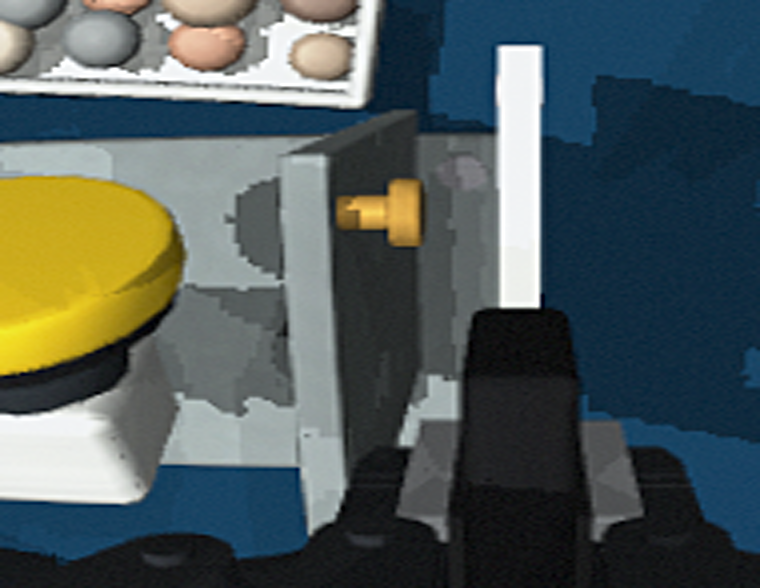

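```bash
python3 - <<'E'
from h import *
np.set_printoptions(precision=1,suppress=True)
ex=np.array([.0865,-.9962,0]); ey=np.array([.9962,.0865,0]); B=np.stack([ex,ey,[0,0,1]]); O=np.array([.5402,.0088,0])
def ray(c,u,v,z,fish):
    o=px2w(c,u,v,0.0,fish); a=px2w(c,u,v,1.0,fish); d=a-o; return B@(o+d*(z-o[2])/d[2]-O)*1000
def ell(f,fi,box,hs):
    p,d,c=load(f); g=cv2.cvtColor(p,cv2.COLOR_BGR2HSV); x0,y0,x1,y1=box
    m=np.zeros(g.shape[:2],bool); m[y0:y1,x0:x1]=1
    m&=(g[...,0]>8)&(g[...,0]<26)&(g[...,1]>120); vv,uu=np.nonzero(m); return c,uu,vv
for f in ['wrist4','wrist3']:
    p,d,c=load(f)
    boxes={'wrist4':[(285,150,298,182)],'wrist3':[(246,140,262,170),(250,240,268,270)]}[f]
    for b in boxes:
        c,uu,vv=ell(f,True,b,0)
        print(f,'head px',uu.min(),uu.max(),vv.min(),vv.max(), ray(c,(uu.min()+uu.max())/2,(vv.min()+vv.max())/2,.165,True),ray(c,(uu.min()+uu.max())/2,(vv.min()+vv.max())/2,.169,True))
    # far corner of shield top
    gz={'wrist4':.216,'wrist3':.2395}[f]
    wh=(p.min(-1)>190); wh[:, :310]=0; wh[:,335:]=0; wh[:100]=0; wh[205:]=0; vv,uu=np.nonzero(wh); 
    print(' shield top',uu.min(),uu.max(),vv.min(),vv.max(), ray(c,np.median(uu),vv.min()-.5,gz,True), ray(c,np.median(uu),vv.min()-.5,gz-.004,True))
p,W=cloud('scene4'); S=(W-O)@B.T*1000; g=cv2.cvtColor(p,cv2.COLOR_BGR2HSV)
k=(S[...,2]>100)&(S[...,2]<217)&(abs(S[...,1])<100)&(S[...,0]>20)&(S[...,0]<50)&(g[...,1]<80); P=S[k]
print('scene shield',np.percentile(P,[.5,1,50,99,99.5],0))
s=r.sense(); print('tcp',B@(s['ee_pos']-O)*1000, R.from_rotvec(s['eef_rot']).as_matrix()@[0,1,0])
# predicted appearance of keyhole entries & corners in scene for shield centre lateral L
c=load('scene4')[2]
pr=lambda pt:(np.array(w2px(c,O+B.T@(np.array(pt)/1000)))-[265,155])*[8,6.6]
for L in (-4,-2,0,2): print(L,'entries',pr((27.5,L+40,165)),pr((27.5,L-40,165)),'corners',pr((30,L+75,215)),pr((30,L-75,215)))
print('studs heads front',pr((11,40,165)),pr((11,-40,165)))
E
```

```text
wrist4 head px 285 295 154 177 [ 10.5  37.1 165. ] [ 10.9  37.8 169. ]
 shield top 314 324 106 199 [ 29.3  74.7 216. ] [ 29.3  74.7 212. ]
wrist3 head px 246 257 145 165 [ 10.6  37.1 165. ] [ 11.5  37.7 169. ]
wrist3 head px 250 262 245 264 [  9.  -42.8 165. ] [  9.9 -40.7 169. ]
 shield top 314 324 106 199 [ 59.9  70.8 239.5] [ 59.8  70.9 235.5]
scene shield [[ 25.4 -77.4 102.2]
 [ 25.5 -76.3 102.5]
 [ 27.8  20.5 166.6]
 [ 32.9  75.6 216.1]
 [ 33.3  76.1 216.4]]
tcp [ 29.5  -0.6 220.6] [ 0. -0. -1.]
-4 entries [208.5 382.3] [309.3 272.7] corners [148.4 319.5] [342.7 119.2]
-2 entries [205.8 385.2] [306.9 275.3] corners [145.6 322.4] [340.4 121.7]
0 entries [203.2 388.1] [304.5 277.9] corners [142.7 325.3] [338.  124.1]
2 entries [200.5 391. ] [302.1 280.5] corners [139.9 328.3] [335.6 126.6]
studs heads front [252.4 397.7] [351.8 286.7]
```

```bash
python3 - <<'E'
from h import *
np.set_printoptions(precision=1,suppress=True)
ex=np.array([.0865,-.9962,0]); ey=np.array([.9962,.0865,0]); B=np.stack([ex,ey,[0,0,1]]); O=np.array([.5402,.0088,0])
for f in ['scene0','scene3','scene4']:
    p,d,c=load(f); f32=p.astype(float)
    sat=np.clip(f32[...,2]-f32[...,0]-40,0,None)  # orange weight
    for nm,b,y in [('far+',(292,209,301,219),40),('near-',(304,192,312,202),-40)]:
        w=np.zeros_like(sat); w[b[1]:b[3],b[0]:b[2]]=sat[b[1]:b[3],b[0]:b[2]]
        v,u=np.mgrid[0:400,0:640]; o=np.array([(w*u).sum(),(w*v).sum()])/w.sum()
        pr=np.array(w2px(c,O+B.T@(np.array((10,y-2.8,165))/1000))); pr0=np.array(w2px(c,O+B.T@(np.array((10,y,165))/1000)))
        print(f,nm,'obs',o,'pred L=-2.8',pr,'L=0',pr0)
E
```

```text
scene0 far+ obs [296.8 214.2] pred L=-2.8 [297.4 214.7] L=0 [296.9 215.4]
scene0 near- obs [309.2 197.3] pred L=-2.8 [309.7 198. ] L=0 [309.3 198.5]
scene3 far+ obs [296.8 214.4] pred L=-2.8 [297.4 214.7] L=0 [296.9 215.4]
scene3 near- obs [309.2 197.3] pred L=-2.8 [309.7 198. ] L=0 [309.3 198.5]
scene4 far+ obs [296.7 214.3] pred L=-2.8 [297.4 214.7] L=0 [296.9 215.4]
scene4 near- obs [309.1 197.5] pred L=-2.8 [309.7 198. ] L=0 [309.3 198.5]
```

apply_moves(
  plan=[
    [[2.5, 0, -4], [0, 0, 0], 1],
    [[2.5, 0.5, -8], [0, 0, 0], 1],
    [[2.5, 0.5, -11], [0, 0, 0], 1],
    [[2.5, 0.5, -14], [0, 0, 0], 1],
    [[2.5, 0.5, -17], [0, 0, 0], 1],
    [[2.5, 0.5, -17], [0, 0, 0], 1],
  ],
)

```text
time: 6.8
ee_pos: [0.538, -0.0035, 0.2198]
eef_rot: [-0.095, 2.177, -2.177]
contact_force: [0.2, -0.4, -1.5]
finger_gap: 0.131
```

```bash
python3 - <<'E'
from h import *
for n in ['scene','wrist']:
    p,d,c=cap(n,n+'5'); s=r.sense(); print(s['ee_pos'],s['finger_gap'],s['contact_force'],s['ft_torque'])
a=cv2.imread('pics/scene5.png'); cv2.imwrite('pics/s5c.png',cv2.resize(a[155:245,265:325],None,fx=8,fy=6.6,interpolation=2))
a=cv2.imread('pics/wrist5.png'); cv2.imwrite('pics/w5c.png',cv2.resize(a[90:300,190:380],None,fx=4,fy=2.8,interpolation=2))
E
```

```text
[ 0.53804315 -0.00364732  0.21978682] 0.12910968342238696 [ 0.27499123 -0.26044329 -2.4535017 ] [ 0.02543992  0.00486898 -0.00065798]
[ 0.53805636 -0.00373936  0.21977994] 0.1310030801256252 [-0.20376226  0.10415308 -2.51231753] [-0.00341309  0.02129245 -0.01221007]
```

View pics/s5c.png

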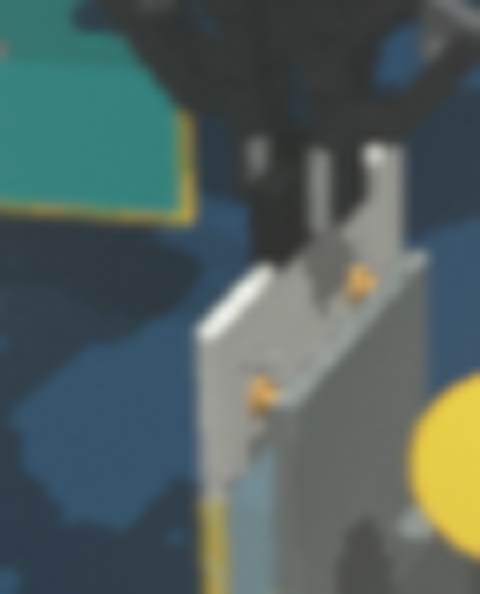

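View pics/w5c.png

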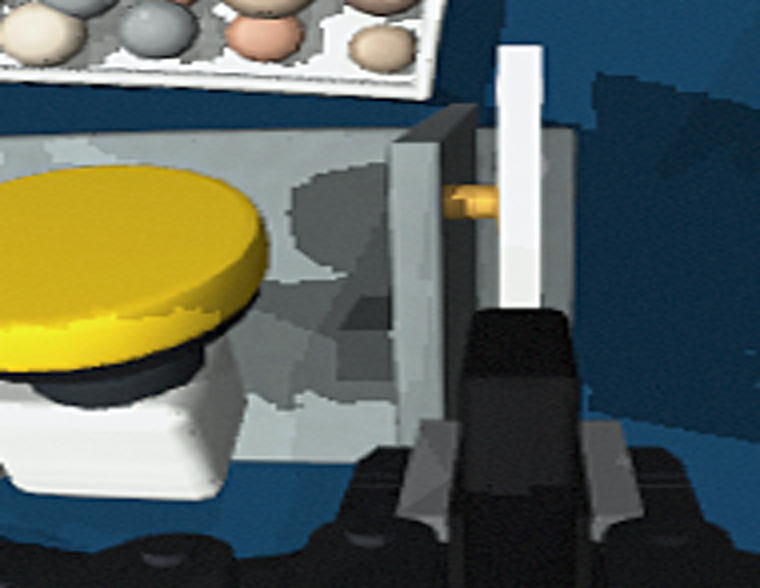

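No contact force, and the heads appear to be entering the keyholes (scene crop (262,393) and (360,283)). Going on.

apply_moves(
  plan=[
    [[0, 0, -3], [0, 0, 0], 1],
    [[0, 0, -6], [0, 0, 0], 1],
    [[0, 0, -8], [0, 0, 0], 1],
    [[0, 0, -8], [0, 0, 0], 1],
  ],
)

```text
time: 7.4
ee_pos: [0.5373, 0.0044, 0.2198]
eef_rot: [-0.095, 2.177, -2.177]
contact_force: [0.1, -0.0, -3.1]
finger_gap: 0.129
```

apply_moves(
  plan=[
    [[0, 0, -1], [0, 0, 0], 1],
    [[0, 0, -2], [0, 0, 0], 1],
    [[0, 0, -2], [0, 0, 0], 1],
  ],
)

```text
time: 7.78
ee_pos: [0.5372, 0.006, 0.2198]
eef_rot: [-0.095, 2.176, -2.177]
contact_force: [0.2, -2.0, -2.7]
finger_gap: 0.131
```

Contact with the upright face at TCP y = 0.006, as predicted. Back off 1.6 mm and slide down.

apply_moves(
  plan=[
    [[0, 0, 1.6], [0, 0, 0], 1],
    [[0, 0, 1.6], [0, 0, 0], 1],
    [[0, 3, 1.6], [0, 0, 0], 1],
    [[0, 6, 1.6], [0, 0, 0], 1],
    [[0, 9, 1.6], [0, 0, 0], 1],
    [[0, 9, 1.6], [0, 0, 0], 1],
  ],
)

```text
time: 8.52
ee_pos: [0.5372, 0.0047, 0.2105]
eef_rot: [-0.096, 2.177, -2.177]
contact_force: [-0.0, 0.1, -2.3]
finger_gap: 0.128
```

apply_moves(
  plan=[
    [[0, 2, 0], [0, 0, 0], 1],
    [[0, 4, 0], [0, 0, 0], 1],
    [[0, 6, 0], [0, 0, 0], 1],
    [[0, 6, 0], [0, 0, 0], 1],
  ],
)

```text
time: 9.02
ee_pos: [0.5372, 0.0046, 0.2046]
eef_rot: [-0.095, 2.177, -2.177]
contact_force: [0.6, -0.2, -2.3]
finger_gap: 0.134
```

apply_moves(
  plan=[
    [[0, 1.5, 0], [0, 0, 0], 1],
    [[0, 3, 0], [0, 0, 0], 1],
    [[0, 4, 0], [0, 0, 0], 1],
    [[0, 4, 0], [0, 0, 0], 1],
  ],
)

```text
time: 9.52
ee_pos: [0.5373, 0.0046, 0.2007]
eef_rot: [-0.095, 2.177, -2.177]
contact_force: [-0.3, -0.6, -2.2]
finger_gap: 0.133
```

apply_moves(
  plan=[
    [[0, 1, 0], [0, 0, 0], 1],
    [[0, 2, 0], [0, 0, 0], 1],
    [[0, 2, 0], [0, 0, 0], 1],
  ],
)

```text
time: 9.9
ee_pos: [0.5375, 0.0046, 0.1994]
eef_rot: [-0.094, 2.176, -2.177]
contact_force: [-3.0, -0.5, 7.9]
finger_gap: 0.131
```

```bash
python3 - <<'E'
from h import *
for n in ['scene','wrist']:
    p,d,c=cap(n,n+'6'); s=r.sense(); print(s['ee_pos'],s['finger_gap'],s['contact_force'],s['ft_torque'])
a=cv2.imread('pics/scene6.png'); cv2.imwrite('pics/s6c.png',cv2.resize(a[155:245,265:325],None,fx=8,fy=6.6,interpolation=2))
a=cv2.imread('pics/wrist6.png'); cv2.imwrite('pics/w6c.png',cv2.resize(a[90:300,190:380],None,fx=4,fy=2.8,interpolation=2))
E
```

```text
[0.5374987  0.00459175 0.19940036] 0.13213593746138425 [-2.74779913  0.55258615  7.51056314] [0.02704952 0.52494508 0.04831482]
[0.5374722  0.00461492 0.19937493] 0.1312307165335798 [-2.40739697  0.14516578  8.50139714] [0.05961667 0.55295668 0.01447082]
```

View pics/s6c.png

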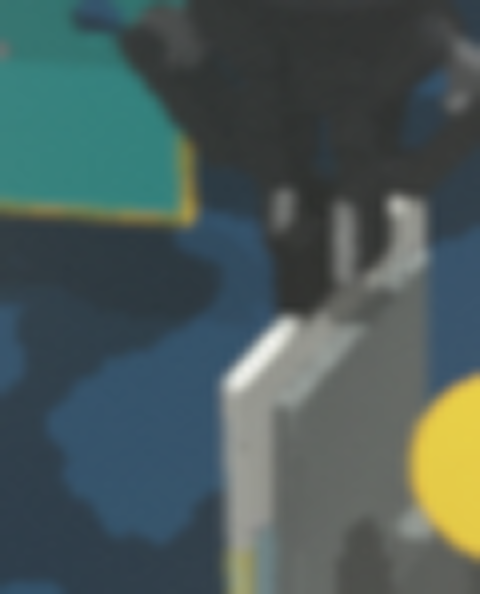

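View pics/w6c.png

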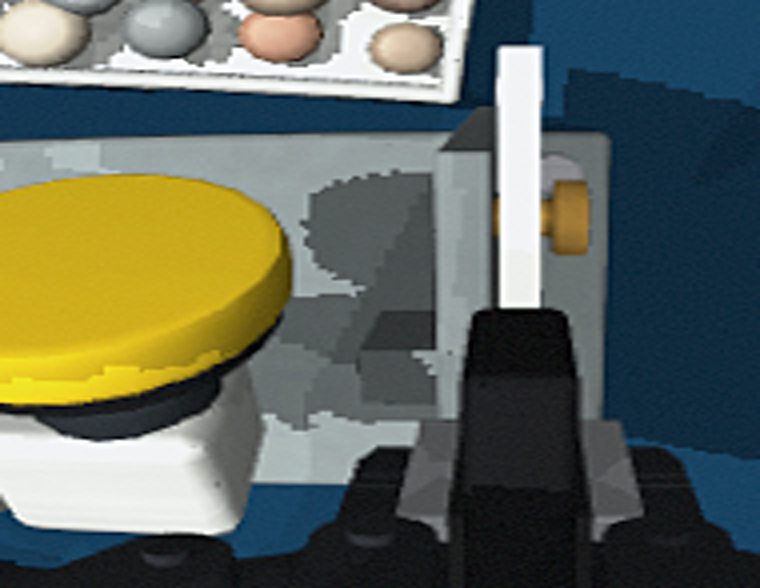

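Both stud heads are in front of the sheet (wrist crop (570,217)). The vertical force has turned to +8 N, so the slot tops rest on the shanks. Letting go.

apply_moves(
  plan=[
    [[0, 0, 0], [0, 0, 0], 0.7],
    [[0, 0, 0], [0, 0, 0], 0.6],
    [[0, 0, 0], [0, 0, 0], 0.5],
    [[0, 0, 0], [0, 0, 0], 0.4],
    [[0, 0, 0], [0, 0, 0], 0.4],
    [[0, 0, 0], [0, 0, 0], 0.4],
    [[0, 0, 0], [0, 0, 0], 0.4],
  ],
)

```text
time: 10.88
ee_pos: [0.5373, 0.0046, 0.1988]
eef_rot: [-0.095, 2.177, -2.177]
contact_force: [-0.3, -0.4, -0.2]
finger_gap: 0.598
```

```bash
python3 - <<'E'
from h import *
for n in ['wrist']:
    p,d,c=cap(n,n+'7'); s=r.sense(); print(s['ee_pos'],s['finger_gap'],s['contact_force'],s['ft_torque'])
E
```

```text
[0.53731999 0.00463575 0.19880152] 0.5991723219834433 [ 0.49136913  0.34790967 -0.10508686] [-0.02675165  0.0213306   0.0304304 ]
```

View pics/wrist7.png

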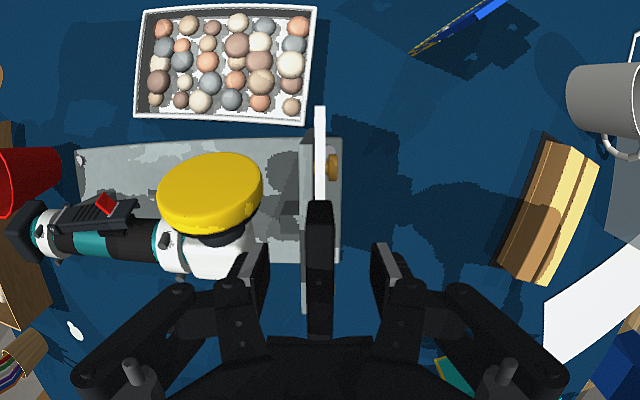

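Fingers are clear and the shield hangs. Raise straight up and close while moving away over the barrel.

apply_moves(
  plan=[
    [[0, -15, 0], [0, 0, 0], 0.4],
    [[0, -45, 0], [0, 0, 0], 0.4],
    [[0, -85, 0], [0, 0, 0], 0.4],
    [[0, -100, -20], [0, 0, 0], 0.6],
    [[0, -100, -60], [0, 0, 0], 0.8],
    [[0, -100, -100], [0, 0, 0], 1],
    [[0, -100, -120], [0, 0, 0], 1],
    [[0, -100, -120], [0, 0, 0], 1],
  ],
)

```text
time: 11.92
ee_pos: [0.5266, 0.1253, 0.2988]
eef_rot: [-0.097, 2.176, -2.176]
contact_force: [-0.7, -0.1, 0.8]
finger_gap: -0.003
```

```bash
python3 - <<'E'
from h import *
np.set_printoptions(precision=4,suppress=True)
for n in ['wrist','scene']:
    p,d,c=cap(n,n+'8'); s=r.sense(); print(s['time'],s['ee_pos'],s['finger_gap'],s['contact_force'])
a=cv2.imread('pics/scene8.png'); cv2.imwrite('pics/s8c.png',cv2.resize(a[150:270,270:430],None,fx=5,fy=5,interpolation=2))
for o in r.boxes_of('wrist','lockoff')[:2]+r.boxes_of('wrist','paddle')[:2]: print(o['score'],c2w(r.get_calibration('wrist'),o['location']))
E
```

```text
11.975 [0.5267 0.1244 0.2988] 0.002907152340534635 [-0.6362 -0.2338  0.5714]
12.025 [0.5269 0.1237 0.2988] -0.0034419026194722965 [-0.322   0.0703  0.5118]
0.63 [0.5313 0.1721 0.1357]
0.31 [0.5474 0.0069 0.1925]
0.81 [0.5198 0.1968 0.1396]
```

View pics/s8c.png

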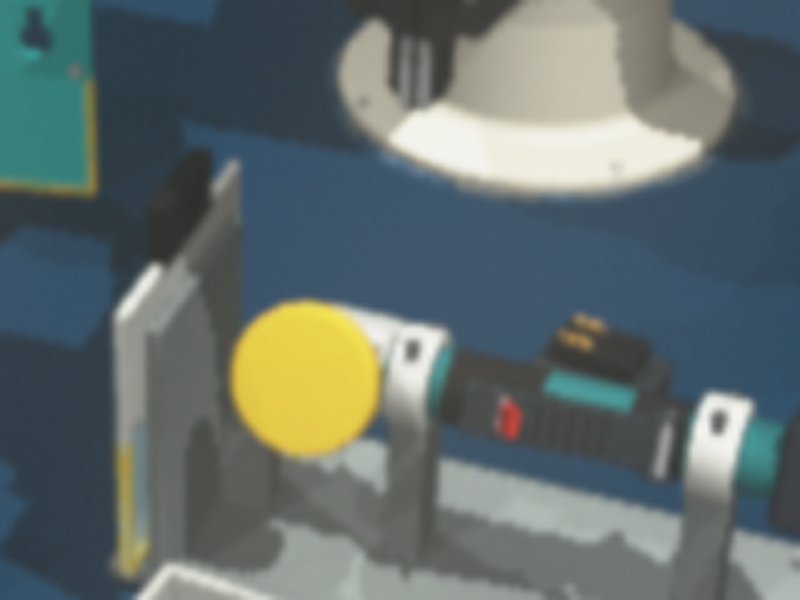

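View pics/wrist8.png

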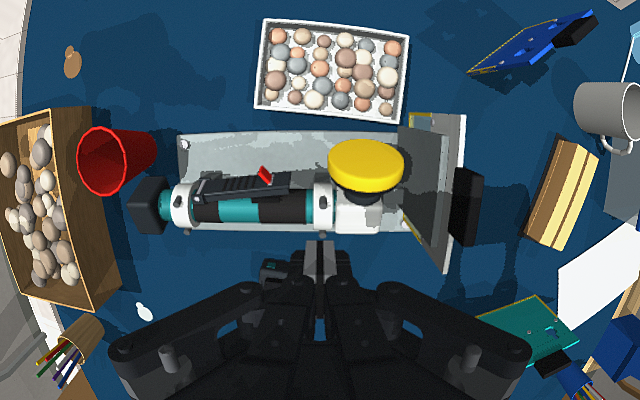

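```bash
cat >> h.py <<'E'
ex=np.array([.0865,-.9962,0]); ey=np.array([.9962,.0865,0]); ez=np.array([0,0,1.]); B=np.stack([ex,ey,ez]); O=np.array([.5402,.0088,0])
so=O+B.T@np.array([-.15185,-.0328,0])      # stand origin
bo=so+B.T@np.array([-.02,0,.12])
cr,sr=np.cos(.42),np.sin(.42)
nb=cr*ey+sr*ez; zb=-sr*ey+cr*ez; BB=np.stack([ex,nb,zb])
E
python3 - <<'E'
from h import *
np.set_printoptions(precision=1,suppress=True)
print('so',so*1000,'bo',bo*1000)
for f,fi in [('wrist8',True),('scene8',False),('top0',False),('wrist3',True)]:
    p,W=cloud(f,fi); S=(W-bo)@BB.T*1000; g=cv2.cvtColor(p,cv2.COLOR_BGR2HSV)
    near=(abs(S[...,0])<130)&(abs(S[...,1])<70)&(abs(S[...,2])<45)
    rd=((g[...,0]<8)|(g[...,0]>172))&(g[...,1]>140)&near
    n,l,st,cc=cv2.connectedComponentsWithStats(rd.astype(np.uint8))
    for i in range(1,n):
        if st[i,4]>3: P=S[l==i]; print(f,'red',st[i],np.median(P,0),np.percentile(P,[3,97],0).ravel())
    # paddle: dark points with y>24, |z|<12
    k=near&(S[...,1]>21)&(S[...,1]<42)&(abs(S[...,2])<13)&(g[...,2]<90)&~rd
    P=S[k]
    for x in range(-80,50,10):
        q=P[(P[:,0]>=x)&(P[:,0]<x+10)]
        if len(q)>4: print('   ',x,len(q),np.percentile(q[:,1],[10,50,90]),np.percentile(q[:,2],[2,98]))
    # barrel axis: teal / black points y,z : clamps white
    k=near&(g[...,2]>170)&(g[...,1]<50); P=S[k]; h=np.histogram(P[:,0],np.arange(-130,131,5)); print('  white',[(int(a),int(b)) for a,b in zip(h[1],h[0]) if b>5])
E
```

```text
so [494.4 157.2   0. ] bo [492.7 177.2 120. ]
wrist8 red [258 166  14  18 146] [ 0.4 43.9  1.9] [-5.  34.9 -6.   5.5 49.3  6.7]
    -80 27 [25.9 26.3 27.5] [-10.3  12.7]
    -70 133 [24.  27.1 27.9] [-11.8  12.6]
    -60 152 [22.9 28.  29.1] [-11.3  12.7]
    -50 176 [23.3 29.5 30.8] [-11.6  12.7]
    -40 177 [23.5 30.8 31.7] [-11.8  12.7]
    -30 184 [25.5 32.1 33.2] [-11.5  12.5]
    -20 197 [25.5 32.9 34.4] [-10.7  12.5]
    -10 171 [25.7 33.9 35.1] [-7.8 12.7]
    0 139 [25.8 33.4 36.4] [-11.5  12.7]
    10 221 [28.7 36.5 37.6] [-11.5  12.6]
    20 124 [29.5 37.6 38.6] [-10.9  12.4]
  white [(-110, 72), (-105, 141), (-100, 112), (-95, 156), (-90, 134), (-75, 15), (45, 38), (50, 214), (55, 159), (60, 173), (65, 148), (70, 111), (75, 214), (80, 170), (85, 150), (90, 138), (95, 133), (100, 98), (105, 77), (110, 70), (115, 44)]
scene8 red [371 231   3   6  15] [-2.2 47.7  1.4] [-5.5 39.  -5.   0.6 52.6  6.6]
    -70 42 [23.2 26.5 28.9] [-12.3  11.6]
    -60 42 [24.5 28.2 31.2] [-11.7  11.9]
    -50 39 [26.5 28.9 32.6] [-11.8  11.9]
    -40 41 [27.6 31.1 34. ] [-12.   11.6]
    -30 39
[... 1168 characters left out ...]

    -80 19 [26.2 26.8 27.2] [-12.7  12.4]
    -70 72 [24.2 27.3 28.1] [-12.3  12.7]
    -60 95 [22.8 28.4 29.3] [-11.8  12.5]
    -50 95 [23.3 29.8 30.8] [-11.3  12.8]
    -40 102 [24.1 30.9 31.9] [-12.4  12.5]
    -30 112 [24.8 32.  33.3] [-9.3 12.4]
    -20 101 [25.8 33.1 34.6] [-3.7 12.7]
    -10 84 [25.3 32.9 35.1] [ 1.9 12.9]
    0 102 [24.9 34.5 36.3] [-12.1  12.9]
    10 155 [27.9 36.5 37.6] [-11.9  12.8]
    20 139 [30.1 36.5 38.3] [-12.8  12.4]
  white [(-110, 35), (-105, 61), (-100, 56), (-95, 73), (-90, 47), (40, 6), (45, 43), (50, 122), (55, 103), (60, 138), (65, 87), (70, 47), (75, 149), (80, 150), (85, 138), (90, 136), (95, 131), (100, 135), (105, 152), (110, 164), (115, 146)]
```

Shield hangs upright. The lever (wrist8 (265,175)) sits at barrel x -5..5, y 35..49, about 7 mm rearward of nominal. I'll now measure the closed fingers' outline near the tip from the scene view.

```bash
python3 - <<'E'
from h import *
np.set_printoptions(precision=1,suppress=True)
p,W=cloud('scene8'); s=r.sense(); R0=R.from_rotvec(s['eef_rot']).as_matrix()
S=(W-np.array([.5268,.1240,.2988]))@R0*1000
k=(abs(S[...,0])<60)&(abs(S[...,2])<60)&(S[...,1]>-80)&(S[...,1]<8); 
for y in range(-80,8,8):
    q=S[k&(S[...,1]>=y)&(S[...,1]<y+8)]
    if len(q)>2: print(y,len(q),q[:,0].min(),q[:,0].max(),'z',q[:,2].min(),q[:,2].max())
a=p[120:185,330:380]; cv2.imwrite('pics/fing.png',cv2.resize(a,None,fx=9,fy=9,interpolation=2))
E
```

```text
-80 111 -22.087287535292692 11.424815267418456 z -53.5547380354774 55.00352655270558
-72 112 -19.06896583745739 13.818986504275955 z -47.143823192976576 49.249461618612656
-64 122 -16.987516389752564 14.688078186451008 z -40.28413689871377 43.48200775504343
-56 120 -17.113724472585265 10.93622126982933 z -33.93553018075238 36.30097707810241
-48 53 -15.882149746569231 4.284495847052472 z -28.170507656814852 31.850000469927128
-40 34 -13.230332701092111 1.5597495991593084 z -13.778519335516156 13.548526982218187
-32 39 -14.22997280784837 6.167319619829006 z -13.690201928554373 12.954020784312402
-24 40 -12.868714491062448 4.703208876666931 z -13.533853731073044 13.10104602980754
-16 36 -12.936791336362399 2.4187175273573245 z -13.69192576875472 11.461999287872626
-8 17 -10.897679499162082 -4.904535696668601 z -7.083443157750506 12.453522720039677
```

View pics/fing.png

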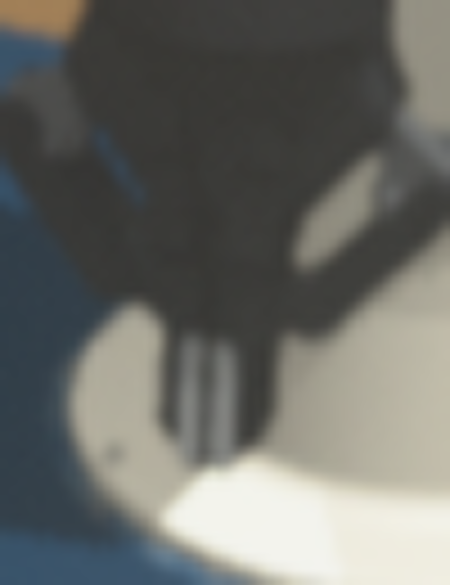

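```bash
cat >> h.py <<'E'
Rp=tgt_R(-zb,ex)
def bar(x,n,z): return bo+BB.T@np.array([x,n,z])/1000
def where():
    s=r.sense(); print('t',round(s['time'],2),'bar',(BB@(s['ee_pos']-bo)*1000).round(2),'Fbar',(BB@s['contact_force']).round(1),'terr',np.degrees(R.from_matrix(R.from_rotvec(s['eef_rot']).as_matrix().T@Rp).as_rotvec()).round(2))
E
python3 - <<'E'
from h import *
where()
print(bar(-24,57,60)); plan(bar(-24,57,60),Rp)
E
```

```text
t 12.12 bar [ 56.59  99.84 151.18] Fbar [ 0.1 -0.1 -0.1] terr [-2.000e-02 -1.000e-02  2.407e+01]
[0.51805925 0.20345428 0.19802768]
t 12.12 shift [  2.  100.7 -80.6] | 129.0 turn [-2.000e-02 -1.000e-02  2.407e+01] | 24.1
```

apply_moves(
  plan=[
    [[0, 0, -20], [0, 0, 8], 1],
    [[0, 0, -50], [0, 0, 16], 1],
    [[0, 10, -80], [0, 0, 24.1], 1],
    [[2, 40, -80.6], [0, 0, 24.1], 1],
    [[2, 80, -80.6], [0, 0, 24.1], 1],
    [[2, 100.7, -80.6], [0, 0, 24.1], 1],
    [[2, 100.7, -80.6], [0, 0, 24.1], 1],
  ],
)

```text
time: 13.0
ee_pos: [0.5174, 0.2033, 0.1968]
eef_rot: [0.33, 1.974, -1.94]
contact_force: [-0.4, 0.4, 0.2]
finger_gap: 0.004
```

```bash
python3 - <<'E'
from h import *
where()
cap('wrist','w9'); cap('scene','s9'); where(); plan(bar(-24,57,-20),Rp)
a=cv2.imread('pics/s9.png'); cv2.imwrite('pics/s9c.png',cv2.resize(a[150:270,310:470],None,fx=5,fy=5,interpolation=2))
E
```

```text
t 13.0 bar [-23.89  55.85  59.17] Fbar [-0.5 -0.3  0.3] terr [-0.06 -0.01  0.13]
t 13.1 bar [-24.41  57.69  60.53] Fbar [-0.1  0.   0.1] terr [-0.   -0.01 -0.07]
t 13.1 shift [ 0.8 80.5  0.4] | 80.5 turn [-0.   -0.01 -0.07] | 0.1
```

View pics/w9.png

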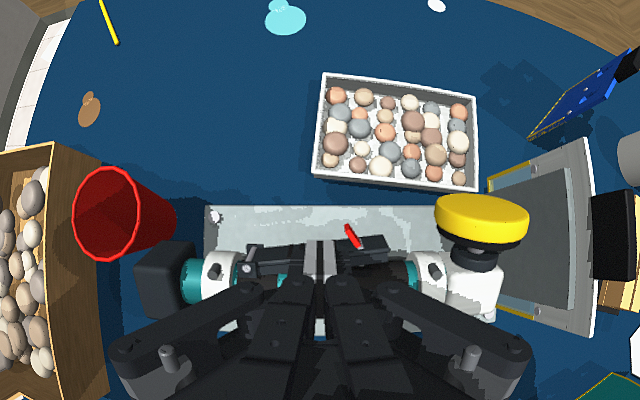

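View pics/s9c.png

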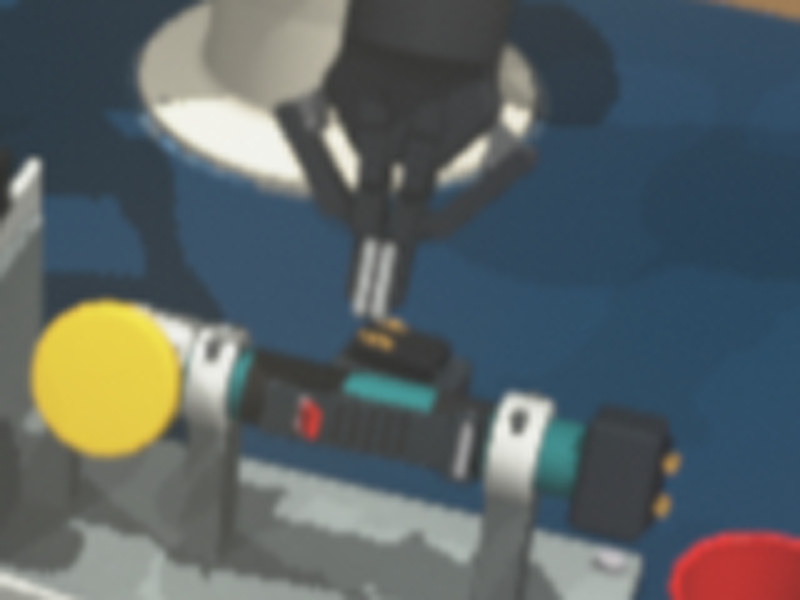

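apply_moves(
  plan=[
    [[0, 20, 0], [0, 0, 0], 1],
    [[0, 40, 0], [0, 0, 0], 1],
    [[0, 60, 0], [0, 0, 0], 1],
    [[0, 74, 0], [0, 0, 0], 1],
    [[0, 80, 0], [0, 0, 0], 1],
    [[0, 80, 0], [0, 0, 0], 1],
  ],
)

```text
time: 13.85
ee_pos: [0.5505, 0.2071, 0.1253]
eef_rot: [0.332, 1.973, -1.937]
contact_force: [0.3, -0.3, -0.1]
finger_gap: 0.0
```

```bash
python3 - <<'E'
from h import *
where()
cap('wrist','w10'); cap('scene','s10'); where(); plan(bar(-24,51,-20),Rp)
a=cv2.imread('pics/s10.png'); cv2.imwrite('pics/s10c.png',cv2.resize(a[190:270,340:440],None,fx=8,fy=7.5,interpolation=2))
a=cv2.imread('pics/w10.png'); cv2.imwrite('pics/w10c.png',cv2.resize(a[180:300,240:420],None,fx=4.4,fy=4.4,interpolation=2))
E
```

```text
t 13.85 bar [-24.83  57.17 -19.75] Fbar [ 0.3  0.2 -0.2] terr [ 0.01  0.02 -0.05]
t 13.95 bar [-24.91  57.25 -19.4 ] Fbar [-0.5  1.  -0.4] terr [ 0.02  0.03 -0.07]
t 13.95 shift [6.3 0.6 0.9] | 6.3 turn [ 0.02  0.03 -0.07] | 0.1
```

View pics/w10c.png

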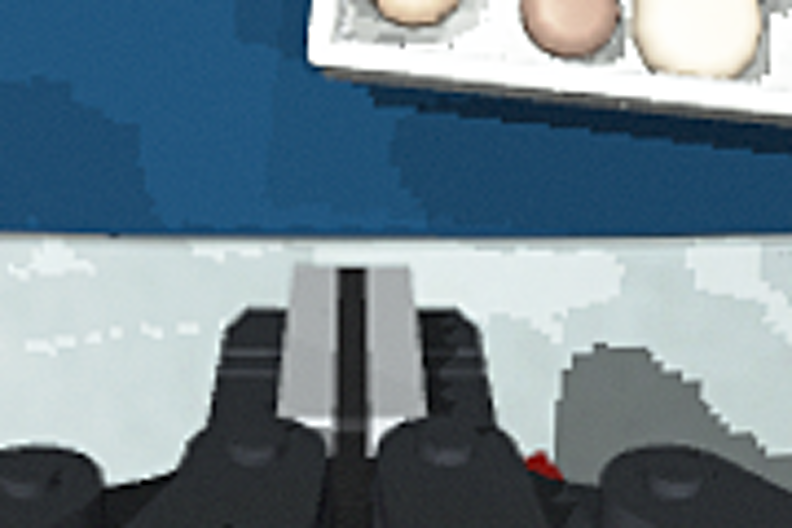

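View pics/s10c.png

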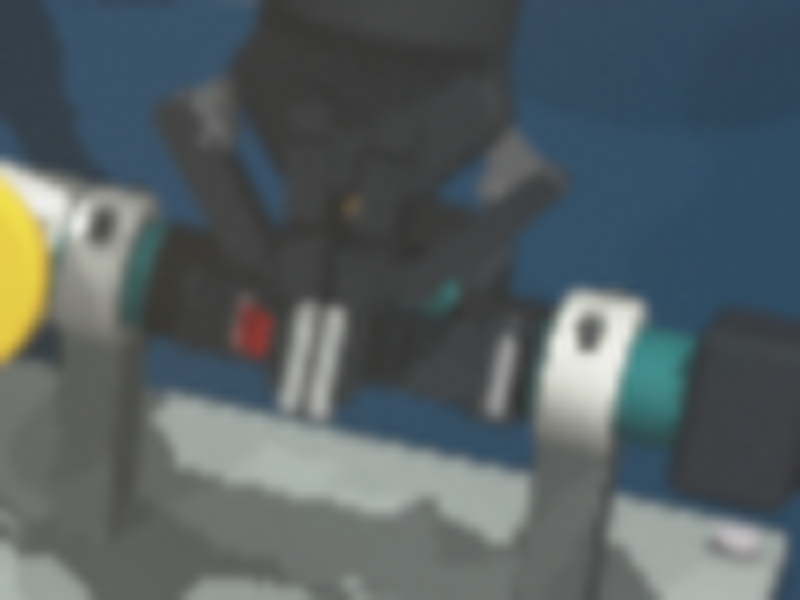

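apply_moves(
  plan=[
    [[2, 0, 0], [0, 0, 0], 1],
    [[4, 0, 0], [0, 0, 0], 1],
    [[6, 0, 0], [0, 0, 0], 1],
    [[6, 0, 3], [0, 0, 0], 1],
    [[6, 0, 6], [0, 0, 0], 1],
    [[6, 0, 8], [0, 0, 0], 1],
    [[6, 0, 8], [0, 0, 0], 1],
  ],
)

```text
time: 14.82
ee_pos: [0.5459, 0.1986, 0.1228]
eef_rot: [0.333, 1.973, -1.936]
contact_force: [1.5, 3.2, 0.7]
finger_gap: 0.002
```

```bash
python3 - <<'E'
from h import *
where()
E
```

```text
t 14.82 bar [-16.77  51.29 -19.86] Fbar [-3.   1.9 -0.1] terr [ 0.02  0.02 -0.07]
```

apply_moves(
  plan=[
    [[0, 0, 1], [0, 0, 0], 1],
    [[0, 0, 2], [0, 0, 0], 1],
    [[0, 0, 3], [0, 0, 0], 1],
    [[0, 0, 3], [0, 0, 0], 1],
  ],
)

```text
time: 15.32
ee_pos: [0.5458, 0.1956, 0.1226]
eef_rot: [0.332, 1.973, -1.937]
contact_force: [1.0, 2.7, 0.6]
finger_gap: -0.003
```

```bash
python3 - <<'E'
from h import *
where()
cap('scene','s11'); cap('wrist','w11')
a=cv2.imread('pics/s11.png'); cv2.imwrite('pics/s11c.png',cv2.resize(a[190:270,340:440],None,fx=8,fy=7.5,interpolation=2))
E
```

```text
t 15.32 bar [-13.81  50.89 -19.9 ] Fbar [-2.6  1.4  0. ] terr [ 0.01  0.03 -0.03]
```

View pics/s11c.png

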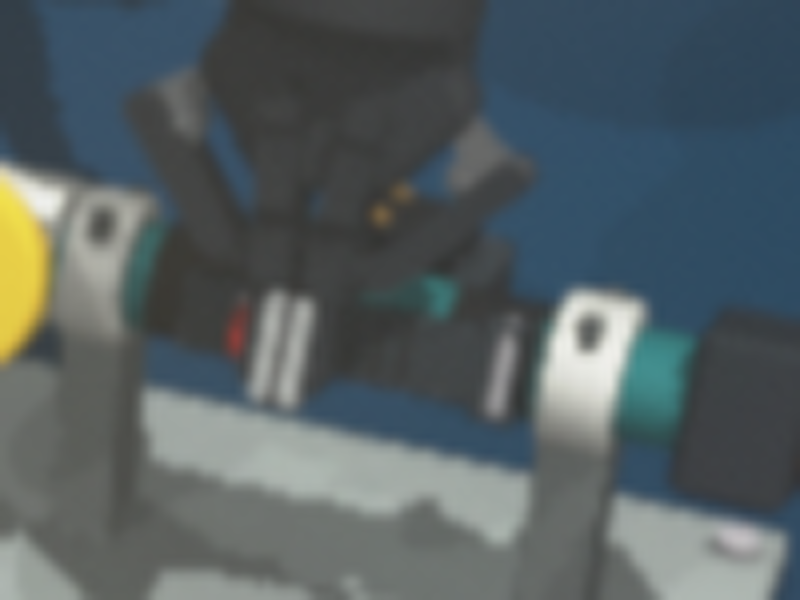

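apply_moves(
  plan=[
    [[0, 0, 1], [0, 0, 0], 1],
    [[0, 0, 2], [0, 0, 0], 1],
    [[0, 0, 2], [0, 0, 0], 1],
  ],
)

```text
time: 15.8
ee_pos: [0.5461, 0.1936, 0.1226]
eef_rot: [0.332, 1.973, -1.937]
contact_force: [0.9, 2.0, 1.4]
finger_gap: 0.002
```

apply_moves(
  plan=[
    [[0, 0, 0.7], [0, 0, 0], 1],
    [[0, 0, 1], [0, 0, 0], 1],
    [[0, 0, 1], [0, 0, 0], 1],
  ],
)

```text
time: 16.18
ee_pos: [0.5463, 0.1927, 0.1226]
eef_rot: [0.332, 1.973, -1.936]
contact_force: [1.7, 3.3, 2.1]
finger_gap: 0.002
```

apply_moves(
  plan=[
    [[0, 0, 0.7], [0, 0, 0], 1],
    [[0, 0, 1], [0, 0, 0], 1],
    [[0, 0, 1], [0, 0, 0], 1],
  ],
)

```text
time: 16.55
ee_pos: [0.5462, 0.1919, 0.1226]
eef_rot: [0.332, 1.973, -1.936]
contact_force: [1.0, 7.2, 1.1]
finger_gap: -0.002
```

```bash
python3 - <<'E'
from h import *
where()
cap('scene','s12'); cap('wrist','w12')
a=cv2.imread('pics/s12.png'); cv2.imwrite('pics/s12c.png',cv2.resize(a[190:270,340:440],None,fx=8,fy=7.5,interpolation=2))
E
```

```text
t 16.55 bar [-10.07  50.89 -19.91] Fbar [-7.1  1.9  0.3] terr [ 0.03  0.03 -0.04]
```

View pics/s12c.png

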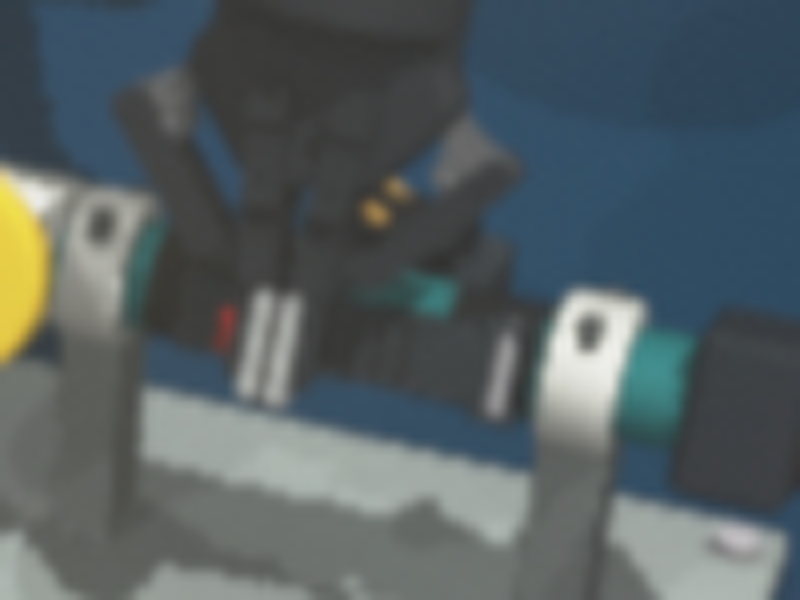

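View pics/w12.png

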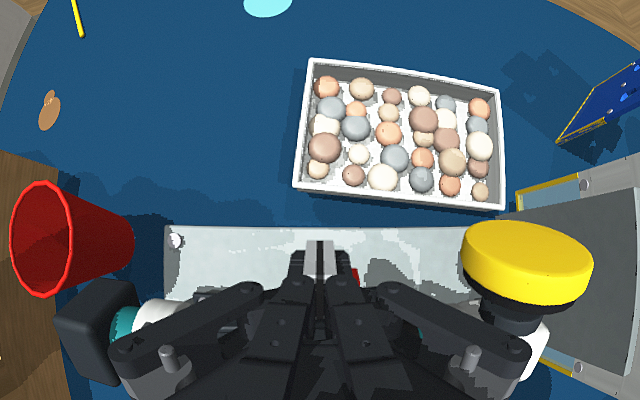

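The force rose to 7 N, so the lever stands at its stop (scene crop (227,328)). Ease back 0.6 mm and start pressing the paddle.

apply_moves(
  plan=[
    [[0, 0, -0.6], [0, 0, 0], 1],
    [[1.5, 0, -0.6], [0, 0, 0], 1],
    [[3, 0, -0.6], [0, 0, 0], 1],
    [[4.5, 0, -0.6], [0, 0, 0], 1],
    [[6, 0, -0.4], [0, 0, 0], 1],
    [[6, 0, -0.4], [0, 0, 0], 1],
  ],
)

```text
time: 17.4
ee_pos: [0.5409, 0.1918, 0.1203]
eef_rot: [0.332, 1.973, -1.936]
contact_force: [2.4, 5.8, 1.4]
finger_gap: 0.003
```

```bash
python3 - <<'E'
from h import *
where()
E
```

```text
t 17.4 bar [-10.37  45.15 -19.86] Fbar [-5.6  3.2  0.1] terr [ 0.03  0.03 -0.07]
```

apply_moves(
  plan=[
    [[1, 0, 0], [0, 0, 0], 1],
    [[2, 0, 0.2], [0, 0, 0], 1],
    [[3, 0, 0.4], [0, 0, 0], 1],
    [[3, 0, 0.4], [0, 0, 0], 1],
  ],
)

```text
time: 17.9
ee_pos: [0.5386, 0.1913, 0.1193]
eef_rot: [0.333, 1.973, -1.935]
contact_force: [3.9, 7.1, 3.4]
finger_gap: -0.003
```

```bash
python3 - <<'E'
from h import *
where()
E
```

```text
t 17.9 bar [-10.11  42.57 -19.81] Fbar [-6.8  5.5  1.3] terr [ 0.04  0.03 -0.12]
```

apply_moves(
  plan=[
    [[1, 0, 0.2], [0, 0, 0], 1],
    [[2, 0, 0.4], [0, 0, 0], 1],
    [[3, 0, 0.6], [0, 0, 0], 1],
    [[3, 0, 0.6], [0, 0, 0], 1],
  ],
)

```text
time: 18.4
ee_pos: [0.5363, 0.1907, 0.1183]
eef_rot: [0.334, 1.972, -1.934]
contact_force: [5.8, 7.7, 3.5]
finger_gap: 0.002
```

```bash
python3 - <<'E'
from h import *
where()
cap('scene','s13')
a=cv2.imread('pics/s13.png'); cv2.imwrite('pics/s13c.png',cv2.resize(a[190:270,340:440],None,fx=8,fy=7.5,interpolation=2))
E
```

```text
t 18.4 bar [ -9.68  40.08 -19.79] Fbar [-7.2  7.3  0.6] terr [ 0.06  0.03 -0.17]
```

View pics/s13c.png

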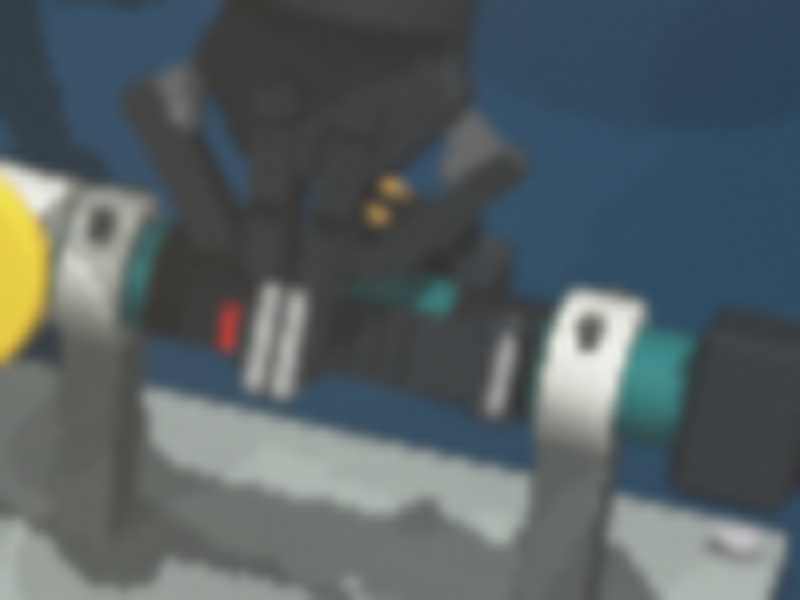

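apply_moves(
  plan=[
    [[1, 0, -0.3], [0, 0, 0], 1],
    [[2, 0, -0.6], [0, 0, 0], 1],
    [[3, 0, -0.6], [0, 0, 0], 1],
    [[3, 0, -0.6], [0, 0, 0], 1],
  ],
)

```text
time: 18.95
ee_pos: [0.5344, 0.1908, 0.1175]
eef_rot: [0.335, 1.972, -1.934]
contact_force: [10.9, 0.1, 4.3]
finger_gap: 0.005
```

```bash
python3 - <<'E'
from h import *
where()
E
```

```text
t 18.95 bar [ -9.93  38.03 -19.73] Fbar [ 0.8 11.7 -0.5] terr [ 0.05  0.02 -0.25]
```

apply_moves(
  plan=[
    [[1, 0, 0], [0, 0, 0], 1],
    [[2, 0, 0], [0, 0, 0], 1],
    [[2, 0, 0], [0, 0, 0], 1],
  ],
)

```text
time: 19.32
ee_pos: [0.5343, 0.1908, 0.1175]
eef_rot: [0.338, 1.971, -1.931]
contact_force: [18.1, -3.1, 5.9]
finger_gap: 0.004
```

```bash
python3 - <<'E'
from h import *
where()
E
```

```text
t 19.32 bar [-10.02  37.9  -19.64] Fbar [ 4.7 18.6 -1.8] terr [ 0.08  0.   -0.42]
```

The paddle is against its stop: no travel, force 12 to 19 N. Adding a little more and holding.

apply_moves(
  plan=[
    [[1, 0, 0], [0, 0, 0], 1],
    [[2, 0, 0], [0, 0, 0], 1],
    [[2, 0, 0], [0, 0, 0], 1],
    [[2, 0, 0], [0, 0, 0], 1],
    [[2, 0, 0], [0, 0, 0], 1],
    [[2, 0, 0], [0, 0, 0], 1],
    [[2, 0, 0], [0, 0, 0], 1],
    [[2, 0, 0], [0, 0, 0], 1],
  ],
)

```text
time: 20.32
ee_pos: [0.5341, 0.1909, 0.1175]
eef_rot: [0.341, 1.97, -1.929]
contact_force: [26.5, -7.5, 7.5]
finger_gap: -0.005
```

```bash
python3 - <<'E'
from h import *
where()
cap('scene','s14'); cap('wrist','w14')
p,W=cloud('scene','') if 0 else cloud('s14'); S=(W-bo)@BB.T*1000
np.set_printoptions(precision=1,suppress=True)
g=cv2.cvtColor(p,cv2.COLOR_BGR2HSV)
for x in range(-70,-25,10):
    k=(S[...,0]>=x)&(S[...,0]<x+10)&(abs(S[...,2])<11)&(S[...,1]>18)&(S[...,1]<45)&(g[...,2]<90); q=S[k]
    if len(q): print(x,len(q),np.percentile(q[:,1],[10,50,90]))
a=p; cv2.imwrite('pics/s14c.png',cv2.resize(a[190:270,340:440],None,fx=8,fy=7.5,interpolation=2))
E
```

```text
t 20.32 bar [-10.11  37.77 -19.57] Fbar [ 9.8 26.5 -3.6] terr [ 0.1  -0.01 -0.6 ]
-70 35 [22.9 26.  29.6]
-60 36 [22.8 27.  29.4]
-50 34 [23.5 25.7 29.4]
-40 36 [23.9 25.8 28.7]
-30 41 [24.9 28.4 43.1]
```

View pics/s14c.png

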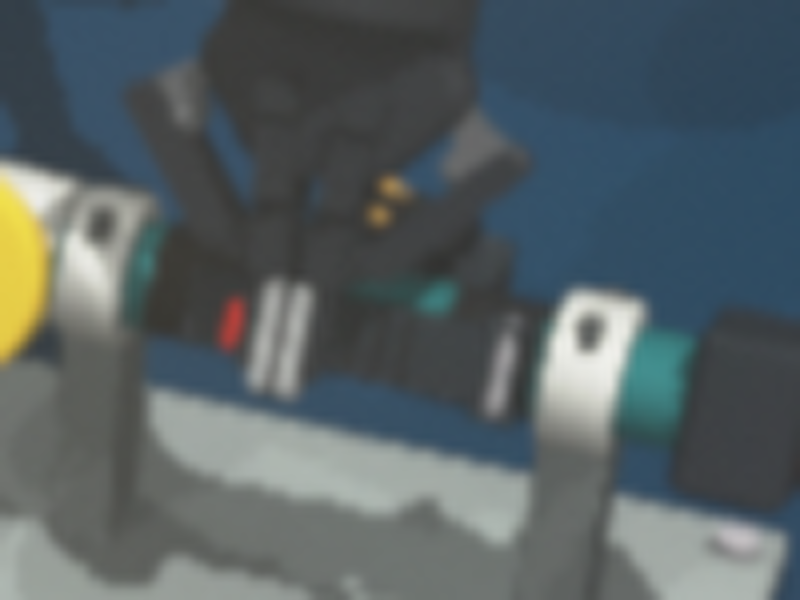

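Paddle lies flat at y≈26 (home) and the lever is trapped forward. Hold a bit longer, then let go: unload, back off behind the lever and out.

apply_moves(
  plan=[
    [[0, 0, 0], [0, 0, 0], 1],
    [[0, 0, 0], [0, 0, 0], 1],
    [[0, 0, 0], [0, 0, 0], 1],
    [[0, 0, 0], [0, 0, 0], 1],
    [[0, 0, 0], [0, 0, 0], 1],
    [[-4, 0, -2], [0, 0, 0], 1],
    [[-8, 0, -10], [0, 0, 0], 1],
    [[-16, 0, -18], [0, 0, 0], 1],
  ],
)

```text
time: 21.42
ee_pos: [0.5417, 0.2092, 0.1212]
eef_rot: [0.331, 1.973, -1.938]
contact_force: [-0.6, -0.4, 0.6]
finger_gap: -0.002
```

apply_moves(
  plan=[
    [[-10, 0, -4], [0, 0, 0], 1],
    [[-20, 0, -4], [0, 0, 0], 1],
    [[-20, -20, -4], [0, 0, 0], 1],
    [[-20, -50, -4], [0, 0, 0], 1],
    [[-20, -90, -4], [0, 0, 0], 1],
    [[-20, -130, -4], [0, 0, 0], 1],
    [[-20, -150, -4], [0, 0, 0], 1],
    [[-20, -150, -4], [0, 0, 0], 1],
  ],
)

```text
time: 22.42
ee_pos: [0.4991, 0.2098, 0.268]
eef_rot: [0.334, 1.973, -1.934]
contact_force: [0.1, -0.1, -0.7]
finger_gap: 0.002
```

```bash
python3 - <<'E'
from h import *
np.set_printoptions(precision=1,suppress=True)
where()
for f,n in [('s15','scene'),('w15','wrist')]:
    cap(n,f); p,W=cloud(f,n=='wrist'); S=(W-bo)@BB.T*1000; g=cv2.cvtColor(p,cv2.COLOR_BGR2HSV)
    near=(abs(S[...,0])<130)&(abs(S[...,1])<70)&(abs(S[...,2])<45)
    rd=((g[...,0]<8)|(g[...,0]>172))&(g[...,1]>140)&near; P=S[rd]; print(f,'red',len(P),np.median(P,0),np.percentile(P,[3,97],0).ravel())
    for x in range(-70,30,15):
        k=(S[...,0]>=x)&(S[...,0]<x+15)&(abs(S[...,2])<11)&(S[...,1]>18)&(S[...,1]<45)&(g[...,2]<90)&~rd; q=S[k]
        if len(q): print(x,len(q),np.percentile(q[:,1],[10,50,90]))
    T=(W-so)@B.T*1000
    k=(abs(T[...,0]-156)<14)&(abs(T[...,1]-30)<85)&(T[...,2]>180)&(T[...,2]<240); P=T[k]; print('shield upper',len(P),np.percentile(P,[1,50,99],0))
a=cv2.imread('pics/s15.png'); cv2.imwrite('pics/s15c.png',cv2.resize(a[140:300,270:470],None,fx=4,fy=3.75,interpolation=2))
E
```

```text
t 22.43 bar [-31.9  68.7 131.4] Fbar [ 0.1 -0.2 -0.7] terr [ 0.1  0.  -0.2]
s15 red 15 [-2.2 46.1  0.8] [-5.3 38.2 -4.9  0.6 50.7  6.2]
-70 53 [24.3 27.  31.1]
-55 54 [25.5 28.8 32.5]
-40 55 [28.7 31.4 34.4]
-25 54 [28.2 32.7 35.4]
-10 19 [33.  34.8 36.5]
5 39 [33.2 36.9 39.9]
20 28 [18.9 34.9 38.5]
shield upper 373 [[149.3 -41.8 180.5]
 [153.7  42.3 204.3]
 [162.  106.8 233.1]]
w15 red 91 [-0.9 42.3  4.8] [-5.7 34.9 -5.8  4.1 48.4  6.4]
-70 175 [20.3 26.5 27.6]
-55 188 [22.5 28.5 29.9]
-40 175 [28.6 30.6 31.9]
-25 219 [20.6 32.2 33.6]
-10 229 [19.4 31.5 34.3]
5 271 [19.1 35.1 36.8]
20 89 [18.3 18.9 37.4]
shield upper 3852 [[148.6 -42.6 180.4]
 [152.4  28.6 202.8]
 [160.  100.9 229.9]]
```

View pics/s15c.png

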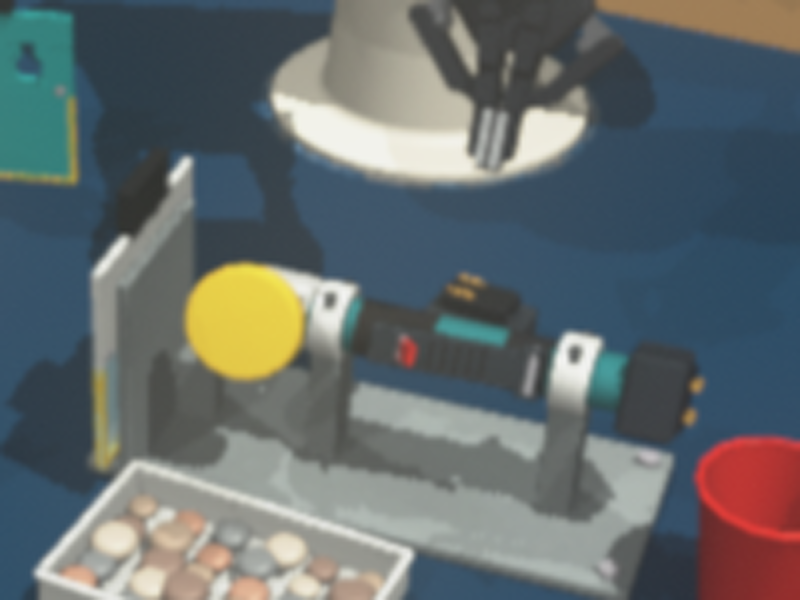

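View pics/w15.png

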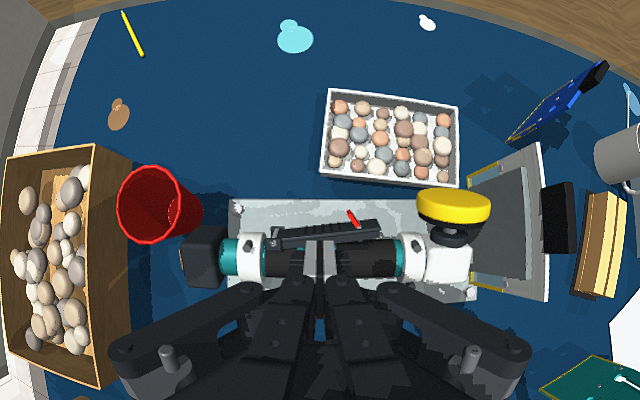

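```bash
python3 - <<'E'
from h import *
np.set_printoptions(precision=1,suppress=True)
p,W=cloud('w15',True); T=(W-so)@B.T*1000
k=(abs(T[...,0]-158)<14)&(abs(T[...,1]-30)<85)&(T[...,2]>186)
P=T[k]; print(np.histogram(P[:,2],np.arange(186,242,4)))
t=P[(P[:,2]>190)&(P[:,2]<200)]; print('sheet top',np.median(t,0),np.percentile(t,[1,99],0).ravel())
t=P[P[:,2]>225]; print('bar top',np.median(t,0),np.percentile(t,[1,99],0).ravel())
t=P[(P[:,2]<226)]; q=np.polyfit(t[:,1],t[:,0],1); print('yaw deg',np.degrees(np.arctan(q[0])))
p0,W0=cloud('scene0'); p1,W1=cloud('s15')
for nm,b in [('cup',(440,255,490,315)),('tray',(280,265,375,325)),('jug',(130,205,178,262)),('batt',(378,212,402,232))]:
    print(nm,np.abs(p0[b[1]:b[3],b[0]:b[2]].astype(int)-p1[b[1]:b[3],b[0]:b[2]]).mean())
r.finish_job(); print('done')
E
```

```text
(array([423, 543, 180, 174, 193, 187, 205, 204, 213, 223, 708,  28,   0]), array([186, 190, 194, 198, 202, 206, 210, 214, 218, 222, 226, 230, 234,
       238]))
sheet top [153.5  25.8 193.2] [148.9 -44.3 190.1 158.6 103.  199.7]
bar top [153.1  29.3 228.7] [148.7   0.5 225.1 161.1  58.4 230.4]
yaw deg -0.18114712189186807
cup 4.487555555555556
tray 4.940643274853801
jug 4.1175682261208575
batt 2.7784722222222222
the job is handed in; nothing more can be done
done
```

The job is done and handed in at about 22.5 s of the 67 s allowed. The hand-in gave no verdict, so the results below are my own measurements.

- **Shield:** I lifted the aluminium shield out of the wooden rack and left the blue and turquoise look-alikes alone. I put its keyholes over both studs, slid it down until the slot tops rested on the shanks, and let go. The last check showed:
  - bar top at about 229 mm (231 expected)
  - centred on the studs to about 1 mm
  - yaw -0.2° to the upright
  - standing upright in the picture
- **Switch:** I pushed the red lever forward with at most about 7 N, so it met its stop only lightly. I then squeezed the paddle home, to a clear stop at up to 27 N, and held it there for about 2 s. After letting go, paddle and lever were back where they started, within 1–2 mm.
- **Other things:** The tray, cup, jug and battery look unmoved when the first and last scene pictures are compared. The gripper ended well clear, with no contact force.
- **Disagreement:** One early scene reading of the sideways offset to the studs differed from the wrist camera by 2–3 mm. I used the wrist reading, and the heads went in without contact. The last wrist-cloud heights also read about 2 mm low, which is within the calibration's accuracy.

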